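# Sort the sample stock away into the latched case

### The arm

A 7-joint arm with a two-finger parallel gripper is mounted at the origin on the work surface. World frame = base frame: x ahead of the robot, y to its left, z up, the work surface at z = 0. Lengths are in m, angles in rad, forces in N, time in s.
With the tool pointing down it reaches from about 0.4 to 0.85 m from the base axis. Payload 10.4 kg.
Tool frame: the origin (TCP) lies on the centre line of the jaws, within the pads' length; the fingertips stand 19 mm ahead of it and the grasp point (between the pads) is the TCP; z points along the fingers, y is the line along which they close (so a half turn about z gives the same grasp; the last joint's range is limited). The gripper opens to 85 mm and grips with 20 to 120 N. Pads are 22 mm wide; open, the fingers measure 114 mm over their backs; the gripper's body (76 mm by 85 mm) begins 54 mm behind the grasp point. The pads swing forward as they close: fully open they stand 13 mm farther back than shut.
Start: joints at [-1.342, 0.332, -0.065, 1.46, 0.022, 1.35, -0.088], TCP at [0.156, 0.605, 0.25] pointing down, gripper open.
Joint ranges: [-2.6, 2.6], [-0.5, 2.12], [-1.47, 1.34], [0.16, 2.42], [-1.27, 4.41], [0.06, 2.06], [-2.6, 2.6]. Speed limits (rad/s): [2.22, 2.22, 2.79, 2.79, 3.14, 3.14, 3.14].

### API

Orientations are given as a unit quaternion [x, y, z, w].
In Python, from plant import ctrl gives the robot as it stands. The module is installed in compiled form; this text tells all that it offers.
- The arm moves only by the shell command python3 -m pendant 'ROWS' [FORCE]. ROWS is a JSON object of lists of equal length, an entry for each row: "offset": the shift along the tool's x, y, z in mm, a list of three; "rot": the turn, a rotation vector about the tool's x, y, z in degrees, a list of three; "gripper": the opening, from 0 (shut) to 1 (fully open). A call has 1 to 10 rows; each row shifts and turns the commanded pose from where the row before left it, along the tool's axes as they then stand; what a row does not reach is not made up. A row lasts 1/10 s, in which the tool goes at most 50 mm and 8.59 degrees, less where a joint would pass 70% of its speed; a pose out of reach is approached as far as the arm can. A call with a gripper value outside its range is refused whole. The fingers move at their own pace and stop on an object; FORCE is the grip in N (left out, the last holds). Time passes only in rows, so rows that do not move let the fingers close. It gives the time, the measured TCP pose, the force, the opening and the grip force at its end, in the units of the state.
- ctrl.observe(): the state, without advancing time (a new reading comes with each control period).
- ctrl.grab_frame(name): name is "side" or "top" or "wrist"; returns a dict with "image" (384x512x3 uint8, blue, green, red), "mtx" (3x3 intrinsics, pixels), "dist" ([k1, k2, p1, p2, k3] as OpenCV has them; the pictures are not rectified), "T" (4x4, takes a point from camera to world coordinates); the wrist camera has in their place "T_tool_cam" (4x4, takes a point from camera to tool coordinates, whose origin is the TCP and whose axes are the flange's). Camera axes: x right, y down, z forward; pixel columns grow to the right and rows downward; lengths in m; the calibration is good to about 2 mm. A picture is of the moment at which its call begins: read the wrist's pose just before it. There is no depth.
- ctrl.sign_off(): hands the job in; it is judged then, once.
The state is a dict: "time_s": time; "qpos": joint angles; "dq": joint speeds; "effort": joint torques, N m; "tcp_pos": TCP position; "eef_rot": TCP orientation; "force": force on the tool from outside, world axes, zero at the start; "wrist_torque": the same for the moment, N m; "grip_width": finger opening in m; "grip_force": force on a finger pad.
Only numpy, scipy, OpenCV 4.12 (cv2) and the standard library are available. Lean on these libraries where they do the work, as an engineer would, in place of code of your own. Each camera call takes 0.05 s, during which the arm holds its last target. There are 200 camera calls.

### The job

Put the loose sample stock away: flip open the toggle latch of the aluminium case, swing its lid up until it stands at least upright, and put every small bottle, screw cap and small carton from the bench into the tray in the case that holds a sample of the same kind. When all are in, shut the lid fully and leave the latch undone; leave the beaker, the perfume bottle and the tall gift carton where they are.

Things in the scene. Friction and masses are not known exactly. Their poses are not given: they have to be found in the camera images.
- case: Aluminium case fixed to the bench: open box 190 (x) x 280 (y) x 75 (z) mm, walls 5 mm. Origin: centre of its underside. Its x points from the front face (x = -95 mm, with the latch) to the back (x = +95 mm, lid hinge); z up. The front faces roughly world -y; place and yaw vary. Three white trays stand in it side by side along its y (centres -89, 0, +89 mm), hidden under the lid.
- lid (a joint): Lid hinge, rad: 0 shut, 1.57 upright, 1.75 stop. Lid: plate 190 x 280 x 8 mm, 0.35 kg, underside 75.5 mm above the bench. Hinge line along the case's y at its x = +95, z = 75.5 mm; the front edge swings up and to the case's +x. Stiff (0.5 N m), so it stays where it is left: about 8 N at the handle lifts it, 1 to 4 N at the front edge pushes it shut.
- lid_handle (a point): Middle of the black bar handle on the lid: round bar 10 mm thick, 100 mm long along the case's y on two end posts, its centre 35 mm above the lid's top face, half-way between front edge and hinge (95 mm from each).
- lid_front_edge (a point): Middle of the lid's front edge (half-way through its 8 mm thickness), 190 mm from the hinge line.
- latch (a joint): Over-centre toggle latch on the middle of the case's front, rad: 0 fastened (lever upright, its nose over the lid's front edge), 1.7 open (lever folded out in front, slightly below level). A spring holds it either way: pushed past 0.7 rad (about 4 N at the lever's top) it snaps open.
- latch_tip (a point): Top middle of the latch lever: steel plate 36 mm wide (case's y), 5 mm thick, 70 mm from pivot to top. Pivot at the case's x = -107, z = 58 mm. Fastened, it stands up 44 mm above the lid's top face, its top 128 mm above the bench, with free space behind it over the lid; it opens by tipping to the case's -x and down.
- tray_bottles: White fixed tray in the case for bottles: outside 172 (x) x 86 (y) x 55 (z) mm, walls and floor 3 mm. Known by an amber glass bottle (28 mm across, 56 mm tall) fixed in it as a sample at x = +60 mm, the hinge end; the rest is empty. Origin: centre of its underside, 6 mm above the bench; axes as the case's. Which of the three places it has varies.
- tray_caps: White fixed tray in the case for caps: outside 172 (x) x 86 (y) x 55 (z) mm, walls and floor 3 mm. Known by a black round screw cap (30 mm across, 30 mm tall) fixed in it as a sample at x = +60 mm, the hinge end; the rest is empty. Origin: centre of its underside, 6 mm above the bench; axes as the case's. Which of the three places it has varies.
- tray_cartons: White fixed tray in the case for cartons: outside 172 (x) x 86 (y) x 55 (z) mm, walls and floor 3 mm. Known by a small white carton (60 x 32 x 26 mm, lying across the tray) fixed in it as a sample at x = +60 mm, the hinge end; the rest is empty. Origin: centre of its underside, 6 mm above the bench; axes as the case's. Which of the three places it has varies.
- bottle_a_mid (a point): Centre of a loose amber glass bottle with black cap: body 28 mm across and 42 mm tall, cap 19 mm across, 56 mm tall in all, own z along its axis; stands upright on the bench at the start. About 25 g. May be absent.
- bottle_b_mid (a point): Centre of a loose amber glass bottle with black cap: body 28 mm across and 42 mm tall, cap 19 mm across, 56 mm tall in all, own z along its axis; stands upright on the bench at the start. About 25 g. May be absent.
- cap_a_mid (a point): Centre of a loose black round screw cap, 30 mm across and 30 mm tall, own z along its axis; stands on the bench at the start. About 15 g. May be absent.
- cap_b_mid (a point): Centre of a loose black round screw cap, 30 mm across and 30 mm tall, own z along its axis; stands on the bench at the start. About 15 g. May be absent.
- carton_a_mid (a point): Centre of a loose closed white carton, 60 mm along its x, 32 mm along its y, 26 mm along its z; lies flat on the bench at the start. About 30 g. May be absent.
- carton_b_mid (a point): Centre of a loose closed white carton, 60 mm along its x, 32 mm along its y, 26 mm along its z; lies flat on the bench at the start. About 30 g. May be absent.
- beaker: Bystander: empty glass beaker, 76 mm across, 95 mm tall, loose; origin at the centre of its underside. Leave alone.
- perfume: Bystander: jar-shaped amber perfume bottle with black cap, 52 mm across, 125 mm tall, loose; origin at the centre of its underside. Not part of the sample stock. Leave alone.
- gift_carton: Bystander: tall white gift carton 60 x 60 x 150 mm, loose; origin at the centre of its underside. Not part of the sample stock. Leave alone.
Not all that is in view belongs to the job. Leave any yellow look-alike of the part that bears cap_a_mid alone. What is shaped like the part that bears carton_b_mid but purple is not meant.

How it is judged:
On the way, in this order (a step that is already met when the one before it is completed fails the run):
1. the latch is flipped open (value of joint latch above 1.2 rad), for 0.2 s.
2. the lid is swung up (at least 1.35 rad) (value of joint lid above 1.35 rad), for 0.2 s.
3. every loose bottle, cap and carton lies in the tray of its kind, with the lid still up (x of bottle_a_mid in the frame of tray_bottles between -0.083 and 0.083 m and y of bottle_a_mid in the frame of tray_bottles between -0.041 and 0.041 m and z of bottle_a_mid in the frame of tray_bottles between 0 and 0.052 m and x of bottle_b_mid in the frame of tray_bottles between -0.083 and 0.083 m and y of bottle_b_mid in the frame of tray_bottles between -0.041 and 0.041 m and z of bottle_b_mid in the frame of tray_bottles between 0 and 0.052 m and x of cap_a_mid in the frame of tray_caps between -0.083 and 0.083 m and y of cap_a_mid in the frame of tray_caps between -0.041 and 0.041 m and z of cap_a_mid in the frame of tray_caps between 0 and 0.052 m and x of cap_b_mid in the frame of tray_caps between -0.083 and 0.083 m and y of cap_b_mid in the frame of tray_caps between -0.041 and 0.041 m and z of cap_b_mid in the frame of tray_caps between 0 and 0.052 m and x of carton_a_mid in the frame of tray_cartons between -0.083 and 0.083 m and y of carton_a_mid in the frame of tray_cartons between -0.041 and 0.041 m and z of carton_a_mid in the frame of tray_cartons between 0 and 0.052 m and x of carton_b_mid in the frame of tray_cartons between -0.083 and 0.083 m and y of carton_b_mid in the frame of tray_cartons between -0.041 and 0.041 m and z of carton_b_mid in the frame of tray_cartons between 0 and 0.052 m and value of joint lid above 1 rad), for 0.3 s.
4. the lid is shut (value of joint lid below 0.06 rad), for 0.2 s.
At the end, for the whole second after the job is handed in: Every bottle, cap and carton that is present has its centre inside the tray of its kind, below its rim, and is at rest; the lid is shut (under 0.06 rad) and the latch is undone (over 1.2 rad) (x of bottle_a_mid in the frame of tray_bottles between -0.083 and 0.083 m and y of bottle_a_mid in the frame of tray_bottles between -0.041 and 0.041 m and z of bottle_a_mid in the frame of tray_bottles between 0 and 0.052 m and x of bottle_b_mid in the frame of tray_bottles between -0.083 and 0.083 m and y of bottle_b_mid in the frame of tray_bottles between -0.041 and 0.041 m and z of bottle_b_mid in the frame of tray_bottles between 0 and 0.052 m and x of cap_a_mid in the frame of tray_caps between -0.083 and 0.083 m and y of cap_a_mid in the frame of tray_caps between -0.041 and 0.041 m and z of cap_a_mid in the frame of tray_caps between 0 and 0.052 m and x of cap_b_mid in the frame of tray_caps between -0.083 and 0.083 m and y of cap_b_mid in the frame of tray_caps between -0.041 and 0.041 m and z of cap_b_mid in the frame of tray_caps between 0 and 0.052 m and x of carton_a_mid in the frame of tray_cartons between -0.083 and 0.083 m and y of carton_a_mid in the frame of tray_cartons between -0.041 and 0.041 m and z of carton_a_mid in the frame of tray_cartons between 0 and 0.052 m and x of carton_b_mid in the frame of tray_cartons between -0.083 and 0.083 m and y of carton_b_mid in the frame of tray_cartons between -0.041 and 0.041 m and z of carton_b_mid in the frame of tray_cartons between 0 and 0.052 m and value of joint lid below 0.06 rad and value of joint latch above 1.2 rad and linear speed of each of bottle_a, bottle_b, cap_a, cap_b, carton_a, carton_b below 0.03 m/s); the robot touches nothing.
It fails at once if the beaker is moved by more than 30 mm (distance of beaker from where it was at the start of the episode above 0.03 m).
It fails at once if the perfume bottle is moved by more than 30 mm (distance of perfume from where it was at the start of the episode above 0.03 m).
It fails at once if the gift carton is moved by more than 30 mm (distance of gift_carton from where it was at the start of the episode above 0.03 m).
Of bottle_a, bottle_b, cap_a, cap_b, carton_a, carton_b only 4 to 6 are there at a start; the rules pass over those that are not, and their reading is None.
At some moment in a run one of bottle_a, bottle_b, cap_a, cap_b, carton_a, carton_b may be knocked a few centimetres aside while the robot is not near it.
Once in a run the grip may slacken for a moment while it holds something.
It also fails if it takes over 210 s, if anything falls off the work surface, if the arm or the gripper's body presses on something with over 40 N, if the wrist force passes 120 N, or if a joint passes its speed limit or range.

## Working session

There is one attempt and no reset: what is moved stays moved. The work goes in short steps, Python scripts to look and compute and a shell command to move; the robot and the scene stay as the last step left them, time stands still between calls to the robot, and variables do not carry over. Pictures are saved under pics/ and viewed, at most 14 in all, crops included, and the job is handed in when it is done.

```bash
mkdir -p pics
cat > h.py <<'E'
import numpy as np, cv2
from plant import ctrl
from scipy.spatial.transform import Rotation as R
def shot(name,fn,crop=None,scale=1):
    s=ctrl.observe(); f=ctrl.grab_frame(name)
    if name=="wrist":
        T=np.eye(4);T[:3,:3]=R.from_quat(s["eef_rot"]).as_matrix();T[:3,3]=s["tcp_pos"]
        f["T"]=T@np.array(f["T_tool_cam"])
    np.savez("pics/"+fn+".npz",T=f["T"],mtx=f["mtx"],dist=f["dist"],image=f["image"])
    im=f["image"]
    save(fn,im,crop,scale); return f
def save(fn,im,crop=None,scale=1):
    x0,y0=(0,0)
    if crop: x0,y0,x1,y1=crop; im=im[y0:y1,x0:x1]
    im=cv2.resize(im,None,fx=scale,fy=scale,interpolation=cv2.INTER_CUBIC)
    cv2.imwrite("pics/"+fn+".png",im)
def px(fn,pts,z):
    d=np.load("pics/"+fn+".npz");T=d["T"]
    u=cv2.undistortPoints(np.array(pts,float).reshape(-1,1,2),d["mtx"],d["dist"]).reshape(-1,2)
    r=np.c_[u,np.ones(len(u))]@T[:3,:3].T
    z=np.broadcast_to(z,len(u))
    return T[:3,3]+r*((z-T[2,3])/r[:,2])[:,None]
def proj(fn,P):
    d=np.load("pics/"+fn+".npz");Ti=np.linalg.inv(d["T"])
    return cv2.projectPoints(np.array(P,float).reshape(-1,3),cv2.Rodrigues(Ti[:3,:3])[0],Ti[:3,3],d["mtx"],d["dist"])[0].reshape(-1,2)
E
python3 - <<'E'
from h import *
for n in("top","side"):
    f=shot(n,n+"0",None,1.56); print(n,np.round(f["T"],3).tolist())
s=ctrl.observe();print(s)
print(np.round(ctrl.grab_frame("wrist")["T_tool_cam"],3).tolist())
print(R.from_quat(s["eef_rot"]).as_matrix().round(3))
E
```

```text
top [[0.073, -0.975, 0.209, 0.282], [-0.997, -0.071, 0.019, -0.12], [-0.004, -0.21, -0.978, 1.4], [0.0, 0.0, 0.0, 1.0]]
side [[0.828, -0.348, 0.44, 0.157], [-0.561, -0.486, 0.67, -0.736], [-0.019, -0.801, -0.598, 0.662], [0.0, 0.0, 0.0, 1.0]]
{'time_s': 0.1, 'qpos': array([-1.34160831,  0.33278878, -0.06470999,  1.46085457,  0.0215856 ,
        1.34992379, -0.08855769]), 'dq': array([-0.00128128, -0.00178424, -0.00175864, -0.00041728,  0.00155277,
        0.00016543, -0.00183492]), 'effort': array([ 2.00100301e-03, -6.26734972e+01,  4.95950645e-02, -3.92429495e+01,
        1.63196126e-02,  6.75009549e-03,  8.36275433e-06]), 'tcp_pos': array([0.15562293, 0.60498574, 0.24960925]), 'eef_rot': array([ 1.25577690e-01,  9.92083582e-01, -6.37080934e-04, -5.94368498e-05]), 'force': array([-0.47569785,  0.53561609,  0.58767451]), 'wrist_torque': array([-0.03448124, -0.04615768, -0.01954417]), 'grip_force': 0.0, 'grip_width': 0.08515724523056653}
[[-0.0, -0.957, -0.292, 0.074], [1.0, -0.0, 0.0, 0.0], [-0.0, -0.292, 0.957, -0.122], [0.0, 0.0, 0.0, 1.0]]
[[-0.968  0.249 -0.   ]
 [ 0.249  0.968 -0.001]
 [-0.    -0.001 -1.   ]]
```

View pics/top0.png

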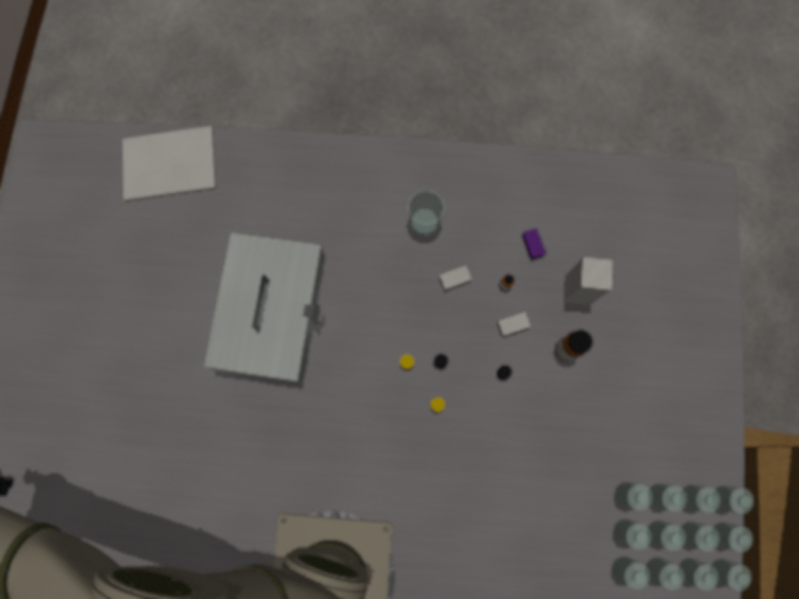

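View pics/side0.png

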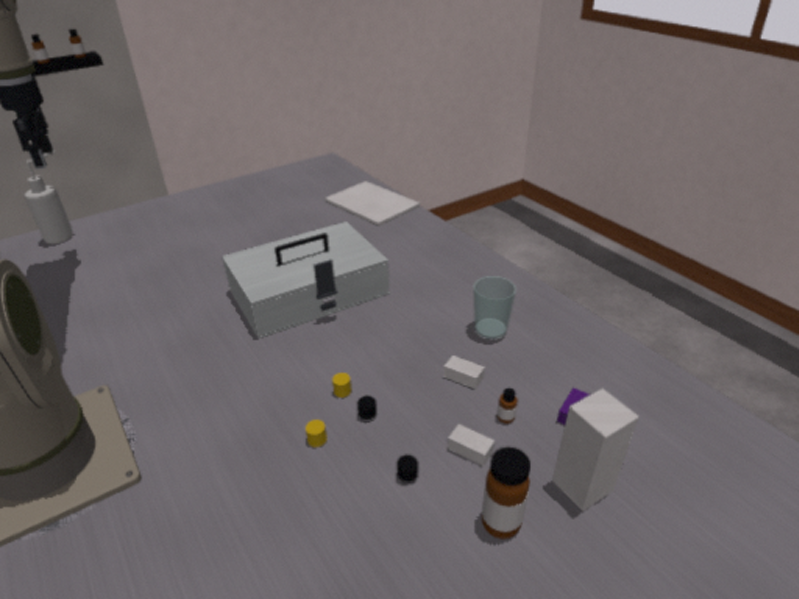

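The top view (800-wide pixels) shows:

- **Targets:** cartons at (455,277) and (514,324), one bottle at (508,282), and black caps at (441,361) and (504,372).
- **Look-alikes:** yellow caps at (407,362) and (438,405), a purple carton at (534,244), the perfume bottle at (578,343) and the gift carton at (595,273).
- **Case:** lid corners at (231,233), (321,245), (297,381) and (206,367), with the latch near (312,312).

Run:
```python
from h import *
k=512/800
c=np.array([(231,233),(321,245),(297,381),(206,367)])*k
L=px("top0",c,.0835);print("lid",L.round(3).tolist(), L.mean(0).round(3))
print([np.linalg.norm(L[i]-L[(i+1)%4]).round(3) for i in range(4)])
d=L[0]+L[3]-L[1]-L[2];print("case x yaw",np.degrees(np.arctan2(d[1],d[0])))
d=L[0]+L[1]-L[2]-L[3];print("case y-line yaw",np.degrees(np.arctan2(d[1],d[0])))
o=np.array([(455,274),(514,321),(508,282),(441,361),(504,372),(407,362),(438,405)])*k
print(px("top0",o,[.026,.026,.03,.03,.03,.03,.03]).round(3))
im=np.load("pics/top0.npz")["image"]
save("crop0",im,(115,135,395,265),2.8)
```

```text
lid [[0.672, 0.259, 0.083], [0.659, 0.07, 0.083], [0.381, 0.09, 0.083], [0.394, 0.275, 0.083]] [0.526 0.173 0.083]
[np.float64(0.189), np.float64(0.279), np.float64(0.185), np.float64(0.279)]
case x yaw 86.02276496628
case y-line yaw -3.7111889652534122
[[ 0.633 -0.209  0.026]
 [ 0.541 -0.337  0.026]
 [ 0.623 -0.321  0.03 ]
 [ 0.447 -0.191  0.03 ]
 [ 0.434 -0.321  0.03 ]
 [ 0.44  -0.122  0.03 ]
 [ 0.358 -0.19   0.03 ]]
```

View pics/crop0.png

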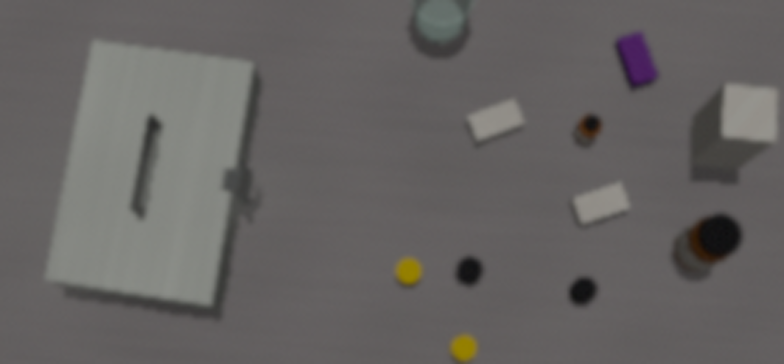

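The crop confirms the choice: two white cartons, one amber bottle and two black caps. The yellow caps and the purple carton are decoys. Next I rotate to align with the case, shut the gripper and travel to just behind the latch.

```bash
python3 -m pendant '{"offset":[[0,0,0],[0,0,0],[-25,-29,0],[-25,-29,0],[-25,-29,0],[-25,-29,0],[-25,-29,0],[-25,-29,0],[-25,-29,0],[-25,-29,0]],"rot":[[0,0,-5.2],[0,0,-5.2],[0,0,0],[0,0,0],[0,0,0],[0,0,0],[0,0,0],[0,0,0],[0,0,0],[0,0,0]],"gripper":[0,0,0,0,0,0,0,0,0,0]}' 40
python3 -m pendant '{"offset":[[-25,-29,0],[-25,-29,0],[-25,-29,0],[-25,-29,0],[-25,-29,0],[-25,-29,0],[-25,-29,0],[-25,-29,0],[0,0,0]],"rot":[[0,0,0],[0,0,0],[0,0,0],[0,0,0],[0,0,0],[0,0,0],[0,0,0],[0,0,0],[0,0,0]],"gripper":[0,0,0,0,0,0,0,0,0]}'
python3 - <<'E'
from h import *
s=ctrl.observe();print(s["tcp_pos"].round(4),R.from_quat(s["eef_rot"]).as_matrix().round(3).tolist())
shot("wrist","w1",None,1.5)
E
```

```text
time_s: 1.15
tcp_pos: [0.3396, 0.3583, 0.2502]
eef_rot: [0.035, 0.999, 0.0, -0.0]
force: [0.1, 0.4, -0.2]
grip_width: -0.0
grip_force: 0.0
time_s: 2.05
tcp_pos: [0.5243, 0.1089, 0.2502]
eef_rot: [0.039, 0.999, -0.001, 0.0]
force: [0.0, -0.2, -0.6]
grip_width: -0.0002
grip_force: 0.0
[0.5243 0.1089 0.2502] [[-0.997, 0.078, 0.001], [0.078, 0.997, -0.002], [-0.001, -0.002, -1.0]]
```

View pics/w1.png

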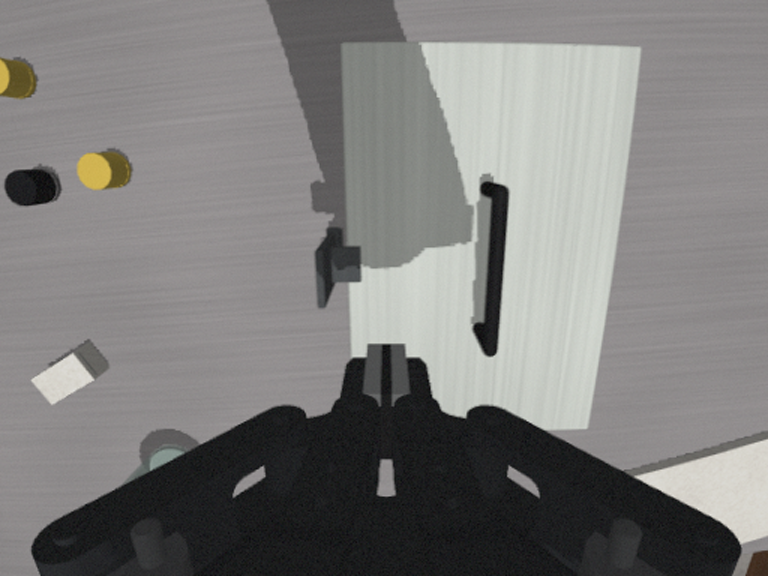

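The wrist view shows the latch lever around (325,265), the handle from (495,187) to (489,350), and lid corners at (342,43), (639,47) and (590,428).

Run:
```python
from h import *
k=1/1.5
p=np.array([(342,43),(639,47),(590,428),(503,187),(490,350),(320,305),(322,240)])*k
P=px("w1",p,[.0835,.0835,.0835,.1235,.1235,.128,.128]);print(P.round(4))
a=P[0]-P[1];print(np.degrees(np.arctan2(-a[1],-a[0])))
a=P[2]-P[1];print(np.degrees(np.arctan2(a[1],a[0])))
a=P[4]-P[3];print(np.degrees(np.arctan2(a[1],a[0])), (P[3]+P[4])/2)
```

```text
[[0.3814 0.0933 0.0835]
 [0.3947 0.2781 0.0835]
 [0.67   0.2622 0.0835]
 [0.4725 0.1803 0.1235]
 [0.574  0.172  0.1235]
 [0.5338 0.0685 0.128 ]
 [0.4943 0.0745 0.128 ]]
85.87467163749129
-3.3121094767180796
-4.63261369271587 [0.5232661  0.17614958 0.1235    ]
```

```bash
python3 -m pendant '{"offset":[[0,0,32],[0,0,32],[0,0,32],[0,0,32],[0,-12,0],[0,-15,0],[0,-15,0],[0,-15,0],[0,-15,0],[0,-15,0]],"rot":[[0,0,0],[0,0,0],[0,0,0],[0,0,0],[0,0,0],[0,0,0],[0,0,0],[0,0,0],[0,0,0],[0,0,0]],"gripper":[0,0,0,0,0,0,0,0,0,0]}'
python3 -m pendant '{"offset":[[0,-15,0],[0,-15,0],[0,0,0],[0,0,-30],[0,0,-40],[0,0,-40],[0,40,0],[0,40,0]],"rot":[[0,0,0],[0,0,0],[0,0,0],[0,0,0],[0,0,0],[0,0,0],[0,0,0],[0,0,0]],"gripper":[0,0,0,1,1,1,1,1]}'
python3 - <<'E'
from h import *
shot("side","s2",(120,120,300,240),4)
E
```

```text
time_s: 3.1
tcp_pos: [0.5163, 0.0255, 0.1231]
eef_rot: [0.036, 0.999, -0.0, 0.001]
force: [0.1, -1.2, 0.4]
grip_width: -0.0
grip_force: 0.0
time_s: 3.9
tcp_pos: [0.5203, 0.078, 0.234]
eef_rot: [0.036, 0.999, 0.001, 0.001]
force: [0.5, 0.4, -1.5]
grip_width: 0.0723
grip_force: 0.0
```

View pics/s2.png

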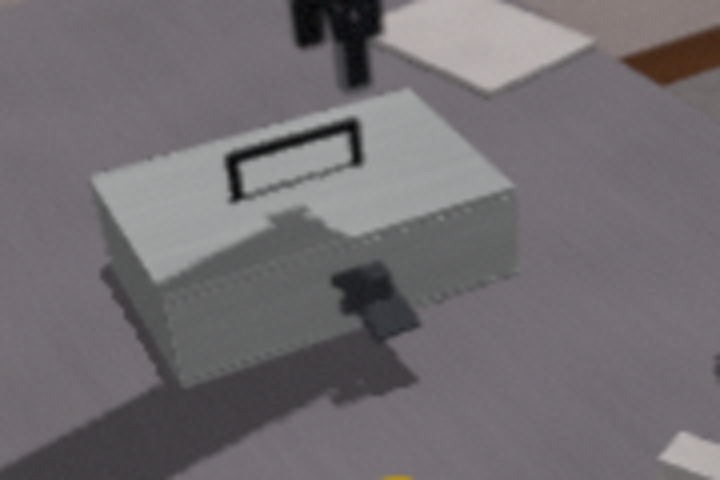

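The latch is folded open, with its lever out in front at about (385,305). Next I work out the grip on the handle and the arc for the lid.

```bash
python3 -m pendant '{"offset":[[3,33,0],[0,33,0],[0,32,0],[0,0,0],[0,0,0]],"rot":[[0,0,0],[0,0,0],[0,0,0],[0,0,0],[0,0,0]],"gripper":[1,1,1,1,1]}'
python3 - <<'E'
from h import *
s=ctrl.observe();Rm=R.from_quat(s["eef_rot"]).as_matrix()
print(s["tcp_pos"].round(4),Rm.round(3).tolist(), "to handle in tool mm",(1e3*Rm.T@(np.array([.5238,.1755,.1190])-s["tcp_pos"])).round(1))
N=22;th=np.linspace(0,1.54,N+1);ph=th*.5
P=np.array([[-95*np.cos(t)+43.5*np.sin(t),95*np.sin(t)+43.5*np.cos(t)] for t in th])
e=np.zeros(2)
for i in range(N):
    d=P[i+1]-P[i]+e;f=ph[i];Y=np.array([np.cos(f),-np.sin(f)]);Z=np.array([-np.sin(f),-np.cos(f)])
    o=np.round([d@Y,d@Z]);e=d-o[0]*Y-o[1]*Z
    print([0,int(o[0]),int(o[1])],end=",")
print(np.degrees(ph[1]))
E
```

```text
time_s: 4.45
tcp_pos: [0.5232, 0.176, 0.2319]
eef_rot: [0.034, 0.999, -0.0, -0.0]
force: [0.1, -0.3, -0.4]
grip_width: 0.0855
grip_force: 0.0
[0.5232 0.176  0.2319] [[-0.998, 0.068, -0.001], [0.068, 0.998, -0.001], [0.001, -0.001, -1.0]] to handle in tool mm [ -0.7  -0.3 112.9]
[0, 3, -7],[0, 4, -6],[0, 4, -6],[0, 3, -6],[0, 5, -6],[0, 4, -6],[0, 4, -6],[0, 5, -6],[0, 5, -5],[0, 5, -5],[0, 6, -5],[0, 5, -5],[0, 6, -5],[0, 6, -4],[0, 6, -4],[0, 6, -4],[0, 6, -4],[0, 6, -4],[0, 7, -3],[0, 6, -3],[0, 7, -3],[0, 7, -3],2.0053522829578814
```

```bash
python3 -m pendant '{"offset":[[0,0,30],[0,0,30],[0,0,30],[0,0,23],[0,0,0],[0,0,0],[0,0,0],[0,0,0],[0,0,0],[0,0,0]],"rot":[[0,0,0],[0,0,0],[0,0,0],[0,0,0],[0,0,0],[0,0,0],[0,0,0],[0,0,0],[0,0,0],[0,0,0]],"gripper":[1,1,1,1,0,0,0,0,0,0]}' 35
python3 -m pendant '{"offset":[[0,0,0],[0,0,0],[0,3,-7],[0,4,-6],[0,4,-6],[0,3,-6],[0,5,-6],[0,4,-6],[0,4,-6],[0,5,-6]],"rot":[[0,0,0],[0,0,0],[2,0,0],[2,0,0],[2,0,0],[2,0,0],[2,0,0],[2,0,0],[2,0,0],[2,0,0]],"gripper":[0,0,0,0,0,0,0,0,0,0]}' 35
```

```text
time_s: 5.45
tcp_pos: [0.5239, 0.1758, 0.1202]
eef_rot: [0.035, 0.999, 0.001, 0.001]
force: [-1.8, -0.6, 5.4]
grip_width: 0.0087
grip_force: 34.1
time_s: 6.45
tcp_pos: [0.5263, 0.2106, 0.1629]
eef_rot: [0.036, 0.989, -0.141, -0.005]
force: [3.7, -5.6, -9.7]
grip_width: 0.0086
grip_force: 34.2
```

```bash
python3 -m pendant '{"offset":[[0,5,-5],[0,5,-5],[0,6,-5],[0,5,-5],[0,6,-5],[0,6,-4],[0,6,-4],[0,0,0]],"rot":[[2,0,0],[2,0,0],[2,0,0],[2,0,0],[2,0,0],[2,0,0],[2,0,0],[0,0,0]],"gripper":[0,0,0,0,0,0,0,0]}'
python3 -m pendant '{"offset":[[0,6,-4],[0,6,-4],[0,6,-4],[0,7,-3],[0,6,-3],[0,7,-3],[0,7,-3],[0,0,0],[0,0,0]],"rot":[[2,0,0],[2,0,0],[2,0,0],[2,0,0],[2,0,0],[2,0,0],[2,0,0],[0,0,0],[0,0,0]],"gripper":[0,0,0,0,0,0,0,0,0]}'
```

```text
time_s: 7.25
tcp_pos: [0.5299, 0.2591, 0.182]
eef_rot: [0.035, 0.964, -0.262, -0.009]
force: [-6.9, -6.3, 21.4]
grip_width: 0.0085
grip_force: 36.0
time_s: 8.15
tcp_pos: [0.5337, 0.3124, 0.1748]
eef_rot: [0.032, 0.927, -0.374, -0.011]
force: [1.5, 7.1, 14.1]
grip_width: 0.0087
grip_force: 37.0
```

```bash
python3 -m pendant '{"offset":[[0,5,-2],[0,0,0],[0,0,0],[0,0,0],[0,0,-30],[0,0,-35],[0,0,-40],[0,0,-45],[0,0,-45]],"rot":[[2,0,0],[0,0,0],[0,0,0],[0,0,0],[0,0,0],[0,0,0],[0,0,0],[0,0,0],[0,0,0]],"gripper":[0,0,0.22,0.22,0.22,0.22,0.22,0.22,0.22]}'
python3 - <<'E'
from h import *
f=shot("top","t3",(110,130,390,270),2.85)
shot("side","s3",(120,60,330,220),3.8)
s=ctrl.observe();print(s["qpos"].round(2),s["tcp_pos"])
E
```

```text
time_s: 9.05
tcp_pos: [0.5411, 0.3975, 0.2522]
eef_rot: [0.039, 0.919, -0.391, -0.024]
force: [1.5, -1.4, -2.1]
grip_width: 0.0187
grip_force: 0.0
[-1.18  1.02  0.76  0.79 -0.    2.04  0.95] [0.5420541  0.39648509 0.25429736]
```

View pics/t3.png

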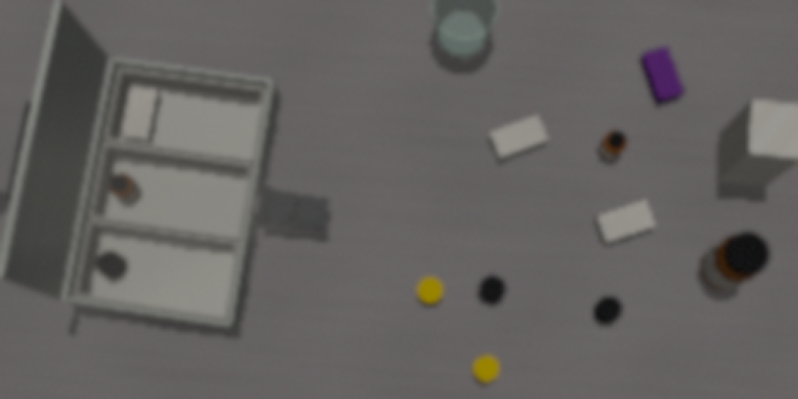

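View pics/s3.png

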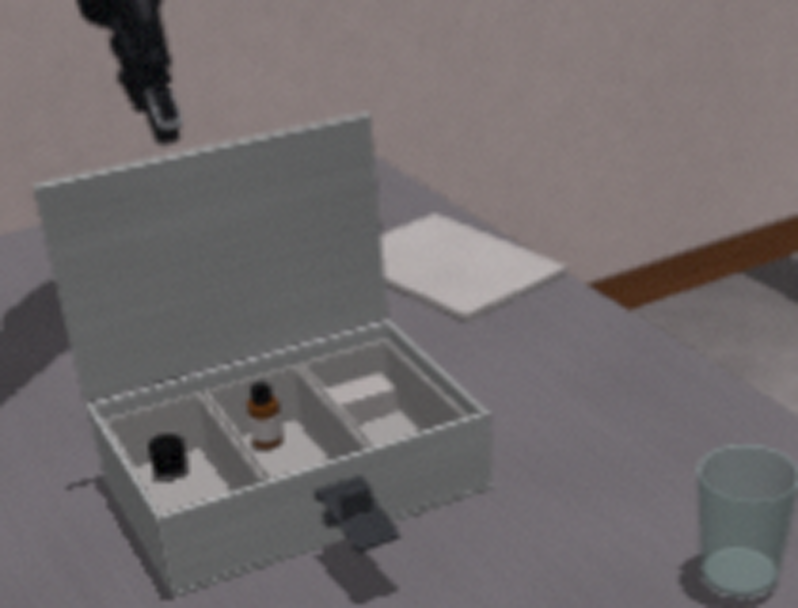

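Both views show the lid standing upright. From robot-near to far the trays are caps at crop (160,275), bottles at (180,197) and cartons at (205,123). The second bottle is absent. Now I climb over the lid and go to view the loose parts.

```bash
python3 -m pendant '{"offset":[[0,-30,-29],[0,-30,-29],[0,0,0],[0,0,0],[0,0,0],[0,0,0],[0,0,0],[0,0,0],[0,0,-45],[0,0,-45]],"rot":[[0,0,0],[0,0,0],[-7.7,0,0],[-7.7,0,0],[-7.7,0,0],[-7.7,0,0],[-7.7,0,0],[-7.7,0,0],[0,0,0],[0,0,0]],"gripper":[1,1,1,1,1,1,1,1,1,1]}'
python3 - <<'E'
from h import *
s=ctrl.observe();print(R.from_quat(s["eef_rot"]).as_matrix().round(3).tolist(),s["qpos"].round(2))
xc=np.array([.0698,.9976,0]);yc=np.array([-.9976,.0698,0]);o=np.array([.525,.1745,0])
for t in(1.35,1.5,1.57,1.65):
    b=o+xc*(.095-.19*np.cos(t))+np.array([0,0,.0755+.19*np.sin(t)])
    print(t,((proj("t3",[b-.14*yc,b+.14*yc])-[110,130])*2.85).round(0).tolist())
E
```

```text
time_s: 10.15
tcp_pos: [0.5314, 0.3748, 0.4071]
eef_rot: [0.037, 0.999, 0.006, 0.0]
force: [1.2, 1.6, 1.6]
grip_width: 0.0851
grip_force: 0.0
[[-0.997, 0.074, 0.001], [0.074, 0.997, 0.012], [-0.0, 0.012, -1.0]] [-1.31  0.5   1.03  1.14 -0.44  1.71  1.09]
1.35 [[104.0, 7.0], [47.0, 286.0]]
1.5 [[76.0, 2.0], [17.0, 282.0]]
1.57 [[63.0, 0.0], [4.0, 279.0]]
1.65 [[48.0, -1.0], [-11.0, 277.0]]
```

```bash
python3 -m pendant '{"offset":[[2,-39,0],[2,-39,0],[2,-39,0],[2,-39,0],[2,-39,0],[2,-39,0],[2,-39,0],[2,-39,0],[2,-39,0],[2,-39,0]],"rot":[[0,0,0],[0,0,0],[0,0,0],[0,0,0],[0,0,0],[0,0,0],[0,0,0],[0,0,0],[0,0,0],[0,0,0]],"gripper":[1,1,1,1,1,1,1,1,1,1]}'
python3 -m pendant '{"offset":[[2,-39,0],[2,-39,0],[2,-39,0],[2,-39,0],[2,-39,0],[2,-39,0],[0,0,0]],"rot":[[0,0,0],[0,0,0],[0,0,0],[0,0,0],[0,0,0],[0,0,0],[0,0,0]],"gripper":[1,1,1,1,1,1,1]}'
python3 - <<'E'
from h import *
s=ctrl.observe();print(R.from_quat(s["eef_rot"]).as_matrix().round(3).tolist(),s["qpos"].round(2))
shot("wrist","w4",None,1.5)
E
```

```text
time_s: 11.15
tcp_pos: [0.4846, -0.0115, 0.403]
eef_rot: [0.035, 0.999, 0.006, 0.005]
force: [0.9, 1.0, -0.0]
grip_width: 0.0854
grip_force: 0.0
time_s: 11.85
tcp_pos: [0.4551, -0.2488, 0.3993]
eef_rot: [0.04, 0.999, 0.007, 0.005]
force: [1.3, 0.2, 0.2]
grip_width: 0.0855
grip_force: 0.0
[[-0.997, 0.079, 0.011], [0.079, 0.997, 0.013], [-0.01, 0.014, -1.0]] [-1.31 -0.46  1.32  1.52  0.44  1.71  1.56]
```

View pics/w4.png

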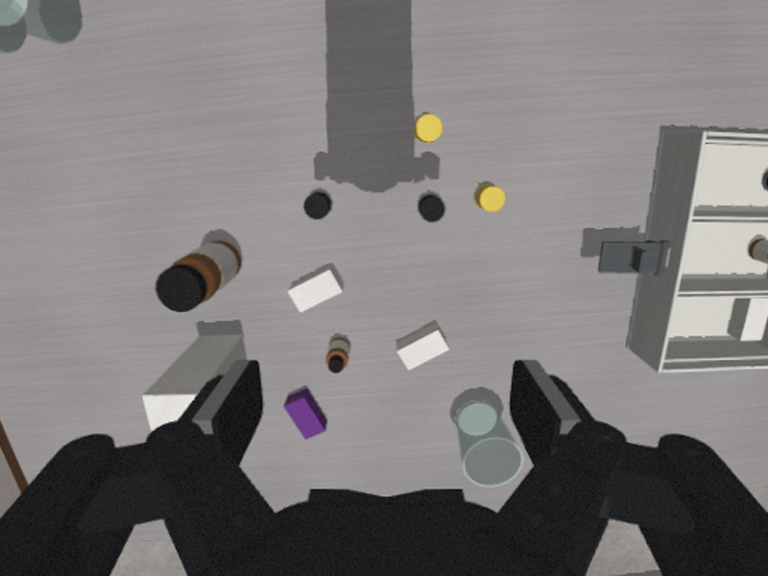

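The wrist view (768-wide pixels) shows black caps at (317,206) and (431,208), and cartons with top-face corners (289,293)/(331,270)/(342,289)/(302,311) and (397,348)/(437,326)/(448,345)/(408,369). The bottle cap is at (337,365). Decoys are left out.

```bash
cat > rel.py <<'E'
from h import *
def rel(p,yaw=None):
    s=ctrl.observe();Rm=R.from_quat(s["eef_rot"]).as_matrix()
    print("tool mm",(1e3*Rm.T@(np.array(p)-s["tcp_pos"])).round(1),"tool-y yaw",np.degrees(np.arctan2(Rm[1,1],Rm[0,1])).round(1),"z tilt",Rm[:,2].round(3),s["qpos"].round(2))
def case(x,y,z):
    return np.array([.525,.1745,0])+x*np.array([.0698,.9976,0])+y*np.array([-.9976,.0698,0])+np.array([0,0,z])
E
python3 - <<'E'
from rel import *
k=1/1.5
print(px("w4",np.array([(317,206),(431,208),(337,365)])*k,[.03,.03,.056]).round(4).tolist())
for c in([(289,293),(331,270),(342,289),(302,311)],[(397,348),(437,326),(448,345),(408,369)]):
    P=px("w4",np.array(c)*k,.026);a=P[1]+P[2]-P[0]-P[3]
    print(P.mean(0).round(4),np.degrees(np.arctan2(a[1],a[0])).round(1),[np.linalg.norm(P[i]-P[(i+1)%4]).round(3) for i in range(4)])
rel([.447,-.191,.1])
E
```

```text
[[0.4334, -0.3198, 0.03], [0.4462, -0.1908, 0.03], [0.6215, -0.3159, 0.056]]
[ 0.5352 -0.3346  0.026 ] 114.6 [np.float64(0.06), np.float64(0.027), np.float64(0.058), np.float64(0.028)]
[ 0.6213 -0.2096  0.026 ] 117.9 [np.float64(0.058), np.float64(0.03), np.float64(0.061), np.float64(0.033)]
tool mm [ 15.8  49.4 300.2] tool-y yaw 85.7 z tilt [ 0.011  0.013 -1.   ] [-1.31 -0.46  1.32  1.52  0.44  1.71  1.55]
```

```bash
python3 -m pendant '{"offset":[[8,25,0],[8,25,0],[0,0,45],[0,0,45],[0,0,45],[0,0,45],[0,0,45],[0,0,45],[0,0,0]],"rot":[[0.8,0.6,0],[0,0,0],[0,0,0],[0,0,0],[0,0,0],[0,0,0],[0,0,0],[0,0,0],[0,0,0]],"gripper":[0.6,0.6,0.6,0.6,0.6,0.6,0.6,0.6,0.6]}'
python3 - <<'E'
from rel import *
rel([.4465,-.191,.021])
E
```

```text
time_s: 12.8
tcp_pos: [0.4097, -0.1763, 0.1455]
eef_rot: [0.033, 0.999, -0.006, 0.01]
force: [0.2, 0.8, 0.5]
grip_width: 0.0511
grip_force: 0.0
tool mm [-35.2 -10.8 125.3] tool-y yaw 86.2 z tilt [ 0.02  -0.013 -1.   ] [-1.23 -0.5   1.33  2.1   0.54  1.2   1.37]
```

The IK has run joints 2 and 3 into their limits (j2 -0.5, j3 1.33). I'll go back up and around, and sweep over at long reach so that joint 1 does the turning.

```bash
python3 -m pendant '{"offset":[[0,0,-45],[0,0,-45],[0,0,-45],[0,0,-45],[0,0,-45],[0,0,-20],[-13,45,0],[-13,45,0],[-13,45,0],[-13,45,0]],"rot":[[0,0,0],[0,0,0],[0,0,0],[0,0,0],[0,0,0],[0,0,0],[0,0,0],[0,0,0],[0,0,0],[0,0,0]],"gripper":[0.6,0.6,0.6,0.6,0.6,0.6,0.6,0.6,0.6,0.6]}'
python3 -c "from rel import *; rel([.6,.4,.4])"
python3 -m pendant '{"offset":[[-13,45,0],[-13,45,0],[-13,45,0],[-13,45,0],[-13,45,0],[-13,45,0],[-13,45,0],[-13,45,0]],"rot":[[0,0,0],[0,0,0],[0,0,0],[0,0,0],[0,0,0],[0,0,0],[0,0,0],[0,0,0]],"gripper":[0.6,0.6,0.6,0.6,0.6,0.6,0.6,0.6]}'
python3 -c "from rel import *; rel([.68,.42,.4])"
```

```text
time_s: 13.8
tcp_pos: [0.4725, 0.0029, 0.3946]
eef_rot: [0.034, 0.999, -0.006, 0.014]
force: [0.7, -0.5, 0.2]
grip_width: 0.0513
grip_force: 0.0
tool mm [-99.9 404.8  -6.8] tool-y yaw 86.0 z tilt [ 0.027 -0.012 -1.   ] [-1.19 -0.22  0.93  1.65  0.19  1.6   1.24]
time_s: 14.6
tcp_pos: [0.6009, 0.3555, 0.3913]
eef_rot: [0.034, 0.999, -0.006, 0.011]
force: [0.0, 0.4, 2.4]
grip_width: 0.0513
grip_force: 0.0
tool mm [-74.7  69.6  -7.8] tool-y yaw 86.1 z tilt [ 0.022 -0.012 -1.   ] [-1.09  0.59  0.89  1.01 -0.43  1.7   1.15]
```

```bash
python3 -m pendant '{"offset":[[-37,35,0],[-37,35,0],[0,0,0],[-21,-43,0],[-21,-43,0],[-21,-43,0],[-21,-42,0],[-21,-42,0]],"rot":[[0,0,0],[0,0,0],[0,0,0],[0,0,0],[0,0,0],[0,0,0],[0,0,0],[0,0,0]],"gripper":[0.6,0.6,0.6,0.6,0.6,0.6,0.6,0.6]}'
python3 -c "from rel import *; rel([.8,0,.4])"
python3 -m pendant '{"offset":[[-11,-40,0],[-11,-40,0],[-11,-40,0],[-11,-39,0],[-11,-39,0]],"rot":[[0,0,0],[0,0,0],[0,0,0],[0,0,0],[0,0,0]],"gripper":[0.6,0.6,0.6,0.6,0.6]}'
python3 -c "from rel import *; rel([.75,-.27,.4])"
```

```text
time_s: 15.4
tcp_pos: [0.7527, 0.1827, 0.4018]
eef_rot: [0.036, 0.999, -0.004, 0.014]
force: [-0.3, 0.3, -0.5]
grip_width: 0.0511
grip_force: 0.0
tool mm [ -60.3 -178.7    4.9] tool-y yaw 85.8 z tilt [ 0.027 -0.01  -1.   ] [-0.58  0.79  0.84  0.63 -0.57  1.83  1.4 ]
time_s: 15.9
tcp_pos: [0.7928, -0.0187, 0.4055]
eef_rot: [0.037, 0.999, -0.004, 0.014]
force: [-0.1, 0.3, 0.0]
grip_width: 0.0513
grip_force: 0.0
tool mm [  24.5 -253.7    6.6] tool-y yaw 85.8 z tilt [ 0.028 -0.009 -1.   ] [-0.25  0.85  0.81  0.5  -0.61  1.88  1.63]
```

```bash
python3 -m pendant '{"offset":[[4,-42,0],[4,-42,0],[4,-42,0],[4,-42,0],[4,-42,0],[4,-42,0],[23,-43,0],[23,-43,0],[23,-43,0],[23,-43,0]],"rot":[[0,0,0],[0,0,0],[0,0,0],[0,0,0],[0,0,0],[0,0,0],[0,0,0],[0,0,0],[0,0,0],[0,0,0]],"gripper":[0.6,0.6,0.6,0.6,0.6,0.6,0.6,0.6,0.6,0.6]}'
python3 -c "from rel import *; rel([.4465,-.191,.15])"
```

```text
time_s: 16.9
tcp_pos: [0.645, -0.4325, 0.406]
eef_rot: [0.036, 0.999, -0.004, 0.015]
force: [-0.0, 0.8, 0.3]
grip_width: 0.0513
grip_force: 0.0
tool mm [223.  228.2 247.9] tool-y yaw 85.8 z tilt [ 0.029 -0.009 -1.   ] [ 0.27  0.79  0.83  0.62 -0.59  1.84  2.22]
```

```bash
python3 -m pendant '{"offset":[[0,0,0],[32,33,0],[32,33,0],[32,33,0],[32,33,0],[32,33,0],[32,33,0],[31,30,0],[0,0,45],[0,0,45]],"rot":[[-0.4,1.7,0],[0,0,0],[0,0,0],[0,0,0],[0,0,0],[0,0,0],[0,0,0],[0,0,0],[0,0,0],[0,0,0]],"gripper":[0.6,0.6,0.6,0.6,0.6,0.6,0.6,0.6,0.6,0.6]}'
python3 -c "from rel import *; rel([.4465,-.191,.1])"
python3 -m pendant '{"offset":[[0,0,45],[0,0,45],[0,0,45],[0,0,0]],"rot":[[0,0,0],[0,0,0],[0,0,0],[0,0,0]],"gripper":[0.6,0.6,0.6,0.6]}'
python3 -c "
from rel import *; rel([.4465,-.191,.021]);rel([.434,-.32,.021])
shot('wrist','w5')"
```

```text
time_s: 17.9
tcp_pos: [0.4553, -0.2, 0.3177]
eef_rot: [0.035, 0.999, -0.0, 0.003]
force: [1.0, -0.8, -1.2]
grip_width: 0.0513
grip_force: 0.0
tool mm [ 10.7   8.5 217.6] tool-y yaw 86.0 z tilt [ 0.006 -0.001 -1.   ] [-0.66 -0.04  0.98  1.73  0.04  1.43  1.81]
time_s: 18.3
tcp_pos: [0.4517, -0.2012, 0.1779]
eef_rot: [0.037, 0.999, -0.002, -0.005]
force: [-0.2, -0.4, 0.9]
grip_width: 0.0511
grip_force: 0.0
tool mm [  4.6  10.4 156.9] tool-y yaw 85.8 z tilt [-0.009 -0.004 -1.   ] [-0.61  0.14  1.01  1.93 -0.12  1.15  1.95]
tool mm [   7.5 -119.1  157.4] tool-y yaw 85.8 z tilt [-0.009 -0.004 -1.   ] [-0.61  0.14  1.01  1.93 -0.12  1.15  1.95]
```

```bash
python3 -m pendant '{"offset":[[5,10,37],[0,0,40],[0,0,40],[0,0,30],[0,0,10],[0,0,0],[0,0,0],[0,0,0],[0,0,0],[0,0,0]],"rot":[[0,0,0],[0,0,0],[0,0,0],[0,0,0],[0,0,0],[0,0,0],[0,0,0],[0,0,0],[0,0,0],[0,0,0]],"gripper":[0.6,0.6,0.6,0.6,0.6,0.6,0,0,0,0]}' 35
python3 -m pendant '{"offset":[[0,0,0],[0,0,-30],[0,0,-40],[0,0,-40],[0,0,-40]],"rot":[[0,0,0],[0,0,0],[0,0,0],[0,0,0],[0,0,0]],"gripper":[0,0,0,0,0]}' 35
python3 -c "
from rel import *; rel(case(-.03,.089-.02,.1))"
```

```text
time_s: 19.35
tcp_pos: [0.452, -0.1943, 0.0274]
eef_rot: [0.039, 0.999, -0.002, 0.002]
force: [-2.1, 1.0, 9.6]
grip_width: 0.0289
grip_force: 33.9
time_s: 19.85
tcp_pos: [0.4503, -0.1941, 0.1778]
eef_rot: [0.039, 0.999, -0.002, 0.001]
force: [0.9, 1.6, 0.6]
grip_width: 0.0284
grip_force: 34.9
tool mm [ 23.4 343.   76.4] tool-y yaw 85.5 z tilt [ 0.001 -0.004 -1.   ] [-0.67  0.11  1.05  1.95 -0.11  1.14  1.92]
```

```bash
python3 -m pendant '{"offset":[[3,43,0],[3,43,0],[3,43,0],[3,43,0],[3,43,0],[3,43,0],[3,43,0],[2,42,0],[0,0,0]],"rot":[[0,0,0],[0,0,0],[0,0,0],[0,0,0],[0,0,0],[0,0,0],[0,0,0],[0,0,0],[0,0,0]],"gripper":[0,0,0,0,0,0,0,0,0]}' 35
python3 -c "
from rel import *; rel(case(-.03,.089-.02,.042));shot('side','s6',(100,40,350,230),3.2)"
```

```text
time_s: 20.75
tcp_pos: [0.4539, 0.1559, 0.175]
eef_rot: [0.035, 0.999, -0.001, 0.001]
force: [1.3, -0.2, 0.8]
grip_width: 0.0288
grip_force: 34.9
tool mm [ -0.4  -6.2 133. ] tool-y yaw 86.0 z tilt [ 0.002 -0.003 -1.   ] [-1.11  0.06  0.71  1.96 -0.04  1.13  1.12]
```

View pics/s6.png

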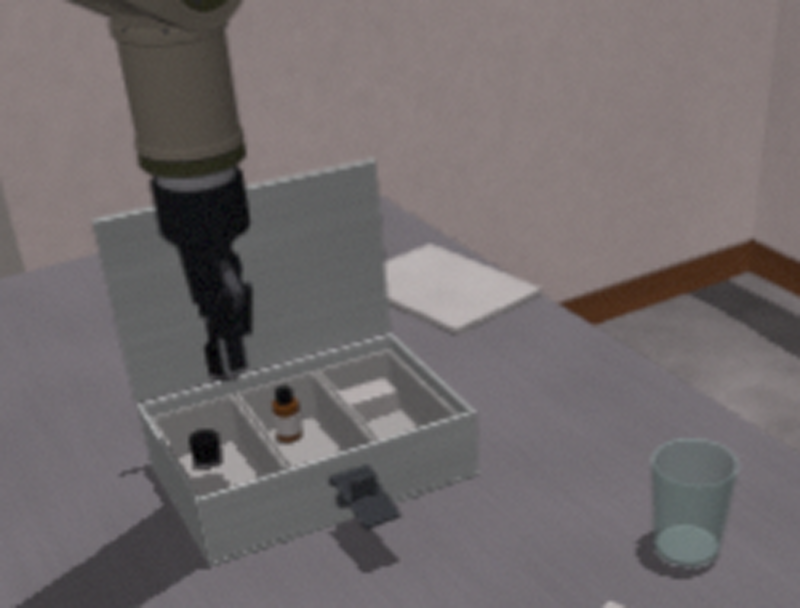

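The gripper is over the caps tray with the cap held (width 28.8 mm). I lower and release.

```bash
python3 -m pendant '{"offset":[[0,-6,30],[0,0,35],[0,0,35],[0,0,25],[0,0,8],[0,0,0],[0,0,0],[0,0,0],[0,0,-30],[0,0,-35]],"rot":[[0,0,0],[0,0,0],[0,0,0],[0,0,0],[0,0,0],[0,0,0],[0,0,0],[0,0,0],[0,0,0],[0,0,0]],"gripper":[0,0,0,0,0,0,0.55,0.55,0.55,0.55]}' 35
python3 -m pendant '{"offset":[[0,0,-40],[0,0,-40],[0,0,0]],"rot":[[0,0,0],[0,0,0],[0,0,0]],"gripper":[0.6,0.6,0.6]}'
python3 -c "
from rel import *; rel([.434,-.320,.178]);shot('wrist','w7');shot('top','t7')
a=np.load('pics/w7.npz')['image'];b=np.load('pics/t7.npz')['image'][130:270,110:390]
b=cv2.resize(b,(512,256));save('j7',np.vstack([a,b]),None,.93)"
```

```text
time_s: 21.8
tcp_pos: [0.4536, 0.1436, 0.1073]
eef_rot: [0.039, 0.999, -0.002, -0.0]
force: [0.2, 1.4, 0.8]
grip_width: 0.0466
grip_force: 0.0
time_s: 22.1
tcp_pos: [0.4566, 0.145, 0.1921]
eef_rot: [0.039, 0.999, 0.001, 0.004]
force: [0.5, 0.6, -1.2]
grip_width: 0.0514
grip_force: 0.0
tool mm [ -13.9 -465.3   12.7] tool-y yaw 85.5 z tilt [ 0.008  0.002 -1.   ] [-1.13  0.03  0.74  1.95 -0.02  1.16  1.12]
```

View pics/j7.png

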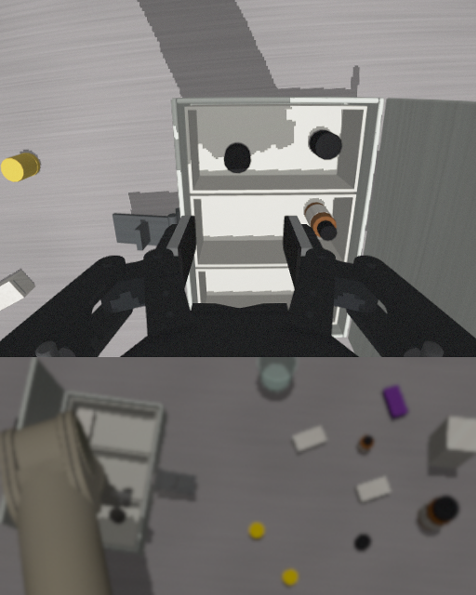

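Cap A is in the caps tray (wrist view, (237,157)). Cap B has not moved, so I go for it next.

```bash
python3 -m pendant '{"offset":[[-1,-46,0],[-1,-46,0],[-1,-46,0],[-1,-46,0],[-1,-46,0],[-1,-47,0],[-2,-47,0],[-2,-47,0],[-2,-47,0],[-2,-47,0]],"rot":[[0,0,0],[0,0,0],[0,0,0],[0,0,0],[0,0,0],[0,0,0],[0,0,0],[0,0,0],[0,0,0],[0,0,0]],"gripper":[0.6,0.6,0.6,0.6,0.6,0.6,0.6,0.6,0.6,0.6]}'
python3 -m pendant '{"offset":[[0,0,0]],"rot":[[0,0,0]],"gripper":[0.6]}' >/dev/null
python3 -c "
from rel import *; rel([.434,-.320,.028])"
```

```text
time_s: 23.2
tcp_pos: [0.4313, -0.3178, 0.1871]
eef_rot: [0.039, 0.999, -0.002, -0.001]
force: [0.8, 1.4, 1.0]
grip_width: 0.0514
grip_force: 0.0
tool mm [ -7.1   6.4 159.4] tool-y yaw 84.8 z tilt [-0.003 -0.009 -1.   ] [-0.42  0.33  1.17  1.83 -0.32  1.2   2.33]
```

```bash
python3 -m pendant '{"offset":[[-7,6,30],[0,0,40],[0,0,40],[0,0,35],[0,0,13],[0,0,0],[0,0,0],[0,0,0],[0,0,0],[0,0,0]],"rot":[[0,0,0],[0,0,0],[0,0,0],[0,0,0],[0,0,0],[0,0,0],[0,0,0],[0,0,0],[0,0,0],[0,0,0]],"gripper":[0.6,0.6,0.6,0.6,0.6,0.6,0,0,0,0]}' 35
python3 -m pendant '{"offset":[[0,0,0],[0,0,-30],[0,0,-40],[0,0,-40],[0,0,-45]],"rot":[[0,0,0],[0,0,0],[0,0,0],[0,0,0],[0,0,0]],"gripper":[0,0,0,0,0]}' 35
python3 -c "
from rel import *; rel(case(-.03,.089+.02,.19))"
```

```text
time_s: 24.3
tcp_pos: [0.4391, -0.3108, 0.0297]
eef_rot: [0.039, 0.999, -0.002, -0.0]
force: [0.7, 0.1, 0.3]
grip_width: 0.0285
grip_force: 34.5
time_s: 24.8
tcp_pos: [0.4386, -0.3104, 0.1859]
eef_rot: [0.039, 0.999, -0.002, -0.001]
force: [1.3, -0.0, 0.3]
grip_width: 0.029
grip_force: 34.7
tool mm [ 60.5 459.2  -6. ] tool-y yaw 85.5 z tilt [-0.001 -0.004 -1.   ] [-0.44  0.34  1.16  1.82 -0.33  1.2   2.32]
```

```bash
python3 -m pendant '{"offset":[[6,46,0],[6,46,0],[6,46,0],[6,46,0],[6,46,0],[6,46,0],[6,46,0],[6,46,0],[6,46,0],[6,45,0]],"rot":[[0,0,0],[0,0,0],[0,0,0],[0,0,0],[0,0,0],[0,0,0],[0,0,0],[0,0,0],[0,0,0],[0,0,0]],"gripper":[0,0,0,0,0,0,0,0,0,0]}' 35
python3 -m pendant '{"offset":[[0,0,0]],"rot":[[0,0,0]],"gripper":[0]}' 
python3 -c "
from rel import *; rel(case(-.03,.089+.02,.042))"
```

```text
time_s: 25.8
tcp_pos: [0.4169, 0.1234, 0.1849]
eef_rot: [0.04, 0.999, -0.002, -0.001]
force: [1.6, 0.0, 0.1]
grip_width: 0.0285
grip_force: 34.7
time_s: 25.9
tcp_pos: [0.4164, 0.127, 0.1847]
eef_rot: [0.036, 0.999, -0.003, -0.001]
force: [0.5, -0.2, -0.7]
grip_width: 0.0285
grip_force: 34.7
tool mm [  3.9  25.8 142.5] tool-y yaw 85.9 z tilt [-0.001 -0.005 -1.   ] [-1.18 -0.1   0.76  2.05  0.08  1.17  1.04]
```

```bash
python3 -m pendant '{"offset":[[4,25,0],[0,0,40],[0,0,45],[0,0,40],[0,0,17],[0,0,0],[0,0,0],[0,0,0],[0,0,-30],[0,0,-40]],"rot":[[0,0,0],[0,0,0],[0,0,0],[0,0,0],[0,0,0],[0,0,0],[0,0,0],[0,0,0],[0,0,0],[0,0,0]],"gripper":[0,0,0,0,0,0,0.55,0.55,0.55,0.55]}' 35
python3 -m pendant '{"offset":[[0,0,-40],[0,0,-40],[0,0,0]],"rot":[[0,0,0],[0,0,0],[0,0,0]],"gripper":[0.7,0.7,0.7]}'
python3 -c "
from rel import *; shot('wrist','w8');shot('top','t8')
a=np.load('pics/w8.npz')['image'];b=np.load('pics/t8.npz')['image'][130:270,110:390]
b=cv2.resize(b,(512,256));save('j8',np.vstack([a,b]),None,.93)
rel([.6215,-.318,.2])"
```

```text
time_s: 26.9
tcp_pos: [0.4142, 0.1456, 0.1128]
eef_rot: [0.04, 0.999, -0.004, -0.002]
force: [0.5, 0.6, 0.3]
grip_width: 0.047
grip_force: 0.0
time_s: 27.2
tcp_pos: [0.4176, 0.1478, 0.1977]
eef_rot: [0.04, 0.999, 0.001, 0.002]
force: [1.1, 0.3, -0.2]
grip_width: 0.0598
grip_force: 0.0
tool mm [-242.2 -447.3   -5.3] tool-y yaw 85.4 z tilt [-0.    -0.003 -1.   ] [-1.25 -0.1   0.78  2.03  0.08  1.18  0.99]
```

View pics/j8.png

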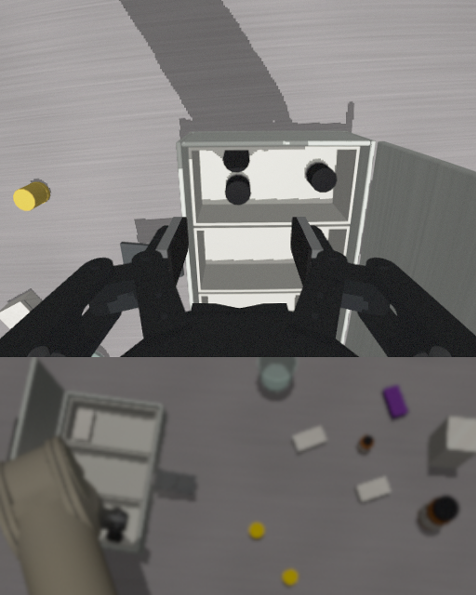

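Both caps are now in the caps tray, at wrist view (236,158) and (237,190), with the sample at (320,177). Next is the bottle. I'll check the clearances to the bystanders first.

```bash
python3 -c "
from rel import *
k=.64
P=px('top0',np.array([(597,272),(580,342),(427,208),(534,243)])*k,[.15,.125,.09,.026]);print('gift perfume beaker purple',P.round(3).tolist())
"
```

```text
gift perfume beaker purple [[0.626, -0.476, 0.15], [0.491, -0.451, 0.125], [0.752, -0.14, 0.09], [0.713, -0.374, 0.026]]
```

```bash
python3 -m pendant '{"offset":[[-24,-41,0],[-24,-41,0],[-24,-41,0],[-24,-41,0],[-24,-41,0],[-24,-41,0],[-24,-41,0],[-24,-41,0],[-24,-41,0],[-24,-41,0]],"rot":[[0,0,0],[0,0,0],[0,0,0],[0,0,0],[0,0,0],[0,0,0],[0,0,0],[0,0,0],[0,0,0],[0,0,0]],"gripper":[0.6,0.6,0.6,0.6,0.6,0.6,0.6,0.6,0.6,0.6]}'
python3 -m pendant '{"offset":[[-2,-37,0],[0,0,0],[0,0,0]],"rot":[[0,0,0],[0,0,0],[0,0,0]],"gripper":[0.6,0.6,0.6]}'
python3 -c "
from rel import *; rel([.622,-.318,.030]); shot('wrist','w9',None,1.5)"
```

```text
time_s: 28.3
tcp_pos: [0.6219, -0.2827, 0.1925]
eef_rot: [0.04, 0.999, -0.002, -0.002]
force: [0.8, 0.2, 0.9]
grip_width: 0.0512
grip_force: 0.0
time_s: 28.6
tcp_pos: [0.6197, -0.3196, 0.1932]
eef_rot: [0.041, 0.999, -0.003, -0.002]
force: [-0.1, 1.3, -0.8]
grip_width: 0.0512
grip_force: 0.0
tool mm [ -2.8   2.7 163.2] tool-y yaw 85.2 z tilt [-0.004 -0.005 -1.   ] [-0.17  0.68  0.92  1.35 -0.53  1.36  2.24]
```

View pics/w9.png

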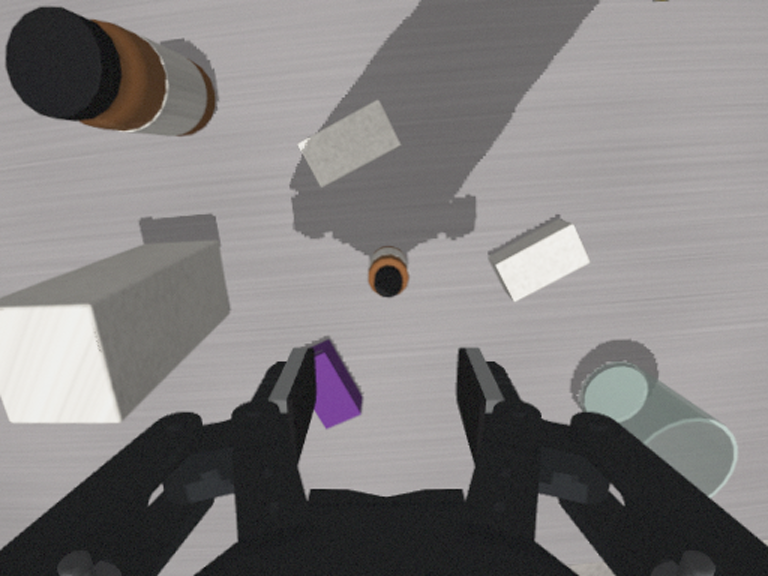

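The wrist view shows the bottle cap at (388,281). The carton top-face corners are A (497,263)/(575,224)/(590,261)/(513,301) and B (302,146)/(380,100)/(400,145)/(321,187). Nothing is in the bottle's way.

```bash
python3 -c "
from rel import *
k=1/1.5
b=px('w9',np.array([(388,281)])*k,.056)[0];print(b.round(4));rel([b[0],b[1],.031])
for c in([(497,263),(575,224),(590,261),(513,301)],[(302,146),(380,100),(400,145),(321,187)]):
    P=px('w9',np.array(c)*k,.026);a=P[1]+P[2]-P[0]-P[3]
    print(P.mean(0).round(4),np.degrees(np.arctan2(a[1],a[0])).round(1),[np.linalg.norm(P[i]-P[(i+1)%4]).round(3) for i in range(4)])"
```

```text
[ 0.621  -0.3186  0.056 ]
tool mm [-1.100e+00  1.000e-01  1.625e+02] tool-y yaw 85.4 z tilt [-0.003 -0.004 -1.   ] [-0.17  0.68  0.92  1.35 -0.53  1.36  2.24]
[ 0.6252 -0.2098  0.026 ] 114.0 [np.float64(0.059), np.float64(0.029), np.float64(0.06), np.float64(0.031)]
[ 0.5364 -0.3361  0.026 ] 113.1 [np.float64(0.058), np.float64(0.03), np.float64(0.059), np.float64(0.029)]
```

```bash
python3 -m pendant '{"offset":[[-1,0,35],[0,0,40],[0,0,40],[0,0,35],[0,0,12],[0,0,0],[0,0,0],[0,0,0],[0,0,0],[0,0,0]],"rot":[[0,0,0],[0,0,0],[0,0,0],[0,0,0],[0,0,0],[0,0,0],[0,0,0],[0,0,0],[0,0,0],[0,0,0]],"gripper":[0.6,0.6,0.6,0.6,0.6,0.6,0,0,0,0]}' 35
python3 -m pendant '{"offset":[[0,0,0],[0,0,-30],[0,0,-40],[0,0,-40],[0,0,-45]],"rot":[[0,0,0],[0,0,0],[0,0,0],[0,0,0],[0,0,0]],"gripper":[0,0,0,0,0]}' 35
python3 -c "
from rel import *; rel(case(-.02,0,.19))"
```

```text
time_s: 29.65
tcp_pos: [0.623, -0.3194, 0.0353]
eef_rot: [0.04, 0.999, -0.003, 0.001]
force: [-1.0, -0.1, 8.0]
grip_width: 0.0273
grip_force: 34.7
time_s: 30.15
tcp_pos: [0.6217, -0.3181, 0.19]
eef_rot: [0.04, 0.999, -0.003, -0.0]
force: [1.1, -0.6, -0.8]
grip_width: 0.0268
grip_force: 34.7
tool mm [135.7 463.3  -2.4] tool-y yaw 85.4 z tilt [-0.001 -0.005 -1.   ] [-0.17  0.69  0.92  1.36 -0.54  1.36  2.24]
```

```bash
python3 -m pendant '{"offset":[[13,44,0],[13,44,0],[13,44,0],[13,44,0],[13,44,0],[13,44,0],[14,44,0],[14,44,0],[14,44,0],[14,44,0]],"rot":[[0,0,0],[0,0,0],[0,0,0],[0,0,0],[0,0,0],[0,0,0],[0,0,0],[0,0,0],[0,0,0],[0,0,0]],"gripper":[0,0,0,0,0,0,0,0,0,0]}' 35
python3 -m pendant '{"offset":[[0,20,0],[0,0,0]],"rot":[[0,0,0],[0,0,0]],"gripper":[0,0]}' 
python3 -c "
from rel import *; rel(case(-.02,0,.048))"
```

```text
time_s: 31.15
tcp_pos: [0.5231, 0.1328, 0.1866]
eef_rot: [0.04, 0.999, -0.002, -0.0]
force: [0.9, 0.6, -0.4]
grip_width: 0.027
grip_force: 34.7
time_s: 31.35
tcp_pos: [0.5251, 0.1549, 0.186]
eef_rot: [0.037, 0.999, -0.002, -0.0]
force: [0.4, -0.1, 0.1]
grip_width: 0.0272
grip_force: 34.7
tool mm [1.40e+00 1.00e-01 1.38e+02] tool-y yaw 85.7 z tilt [-0.001 -0.004 -1.   ] [-1.24  0.33  1.04  1.79 -0.3   1.2   1.39]
```

```bash
python3 -m pendant '{"offset":[[1,0,40],[0,0,40],[0,0,40],[0,0,18],[0,0,0],[0,0,0],[0,0,0],[0,0,0],[0,0,-30],[0,0,-40]],"rot":[[0,0,0],[0,0,0],[0,0,0],[0,0,0],[0,0,0],[0,0,0],[0,0,0],[0,0,0],[0,0,0],[0,0,0]],"gripper":[0,0,0,0,0,0,0.5,0.5,0.5,0.5]}' 35
python3 -m pendant '{"offset":[[0,0,-40],[0,0,-40],[0,0,0]],"rot":[[0,0,0],[0,0,0],[0,0,0]],"gripper":[0.7,0.7,0.7]}'
python3 -c "
from rel import *; shot('wrist','w10');shot('top','t10')
a=np.load('pics/w10.npz')['image'];b=np.load('pics/t10.npz')['image'][130:270,110:390]
b=cv2.resize(b,(512,256));save('j10',np.vstack([a,b]),None,.93)
rel([.6252,-.21,.2])"
```

```text
time_s: 32.35
tcp_pos: [0.5232, 0.1504, 0.1179]
eef_rot: [0.04, 0.999, -0.003, -0.002]
force: [1.4, 0.5, -0.1]
grip_width: 0.043
grip_force: 0.0
time_s: 32.65
tcp_pos: [0.5268, 0.1515, 0.203]
eef_rot: [0.04, 0.999, -0.0, 0.003]
force: [0.4, -0.0, -0.4]
grip_width: 0.0601
grip_force: 0.0
tool mm [-1.290e+02 -3.524e+02 -1.000e-01] tool-y yaw 85.5 z tilt [ 0.    -0.003 -1.   ] [-1.26  0.31  1.07  1.78 -0.28  1.22  1.38]
```

View pics/j10.png

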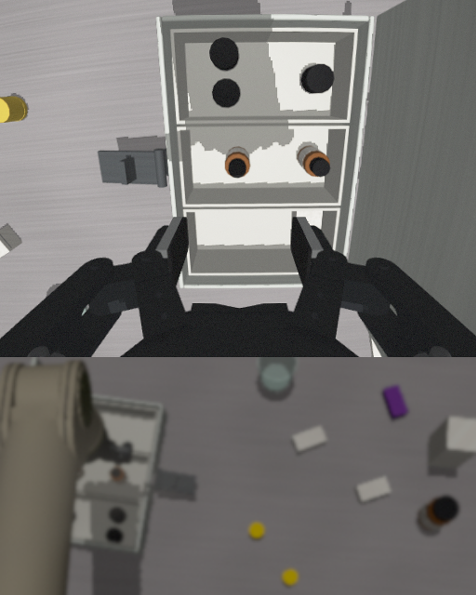

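The bottle stands in the bottles tray at (237,163), and both cartons are unmoved. I have one picture view left, so I'll find the cartons by thresholding from here on.

```bash
python3 -m pendant '{"offset":[[-13,-36,0],[-13,-36,0],[-13,-36,0],[-13,-36,0],[-13,-36,0],[-13,-36,0],[-13,-36,0],[-13,-36,0],[-13,-36,0],[-12,-28,0]],"rot":[[0,0,0],[0,0,0],[0,0,0],[0,0,0],[0,0,0],[0,0,0],[0,0,0],[0,0,0],[0,0,0],[0,0,0]],"gripper":[0.7,0.7,0.7,0.7,0.7,0.7,0.7,0.7,0.7,0.7]}'
python3 -m pendant '{"offset":[[0,0,0],[0,0,0],[0,0,0],[0,0,0],[0,0,0],[0,0,0],[0,0,0],[0,0,0],[0,0,0]],"rot":[[0,0,7.6],[0,0,7.6],[0,0,7.6],[0,0,7.6],[0,0,7.6],[0,0,7.6],[0,0,7.6],[0,0,7.6],[0,0,0]],"gripper":[0.7,0.7,0.7,0.7,0.7,0.7,0.7,0.7,0.7]}'
cat >> rel.py <<'E'
def cartons(fn):
    im=cv2.cvtColor(np.load("pics/"+fn+".npz")["image"],cv2.COLOR_BGR2HSV)
    v=im[:,:,2].astype(int);s=im[:,:,1]
    m=((v>195)&(s<40)).astype(np.uint8)
    for c in cv2.findContours(m,cv2.RETR_EXTERNAL,cv2.CHAIN_APPROX_NONE)[0]:
        if cv2.contourArea(c)<400: continue
        P=px(fn,c.reshape(-1,2).astype(float),.026)[:,:2]
        (x,y),wh,a=cv2.minAreaRect((P*1000).astype(np.float32))
        if wh[0]<wh[1]: a+=90
        print("blob",round(x),round(y),np.round(wh),"long yaw",round(a%180,1))
E
python3 -c "
from rel import *; shot('wrist','w11'); cartons('w11'); rel([.6252,-.21,.03])"
```

```text
time_s: 33.75
tcp_pos: [0.624, -0.2124, 0.1979]
eef_rot: [0.041, 0.999, -0.003, -0.002]
force: [1.2, -0.2, -0.2]
grip_width: 0.0599
grip_force: 0.0
time_s: 34.65
tcp_pos: [0.6242, -0.2098, 0.1979]
eef_rot: [0.541, 0.841, -0.003, -0.0]
force: [0.4, -0.3, -0.8]
grip_width: 0.06
grip_force: 0.0
blob 536 -337 [32. 59.] long yaw 112.5
blob 632 -224 [32. 28.] long yaw 24.6
tool mm [1.000e-01 1.700e+00 1.681e+02] tool-y yaw 24.8 z tilt [-0.003 -0.006 -1.   ] [-0.5   0.73  1.19  1.48 -0.67  1.39  1.15]
```

```bash
python3 -m pendant '{"offset":[[0,1,35],[0,0,40],[0,0,40],[0,0,38],[0,0,13],[0,0,0],[0,0,0],[0,0,0],[0,0,0],[0,0,0]],"rot":[[0,0,0],[0,0,0],[0,0,0],[0,0,0],[0,0,0],[0,0,0],[0,0,0],[0,0,0],[0,0,0],[0,0,0]],"gripper":[0.7,0.7,0.7,0.7,0.7,0.7,0,0,0,0]}' 35
python3 -m pendant '{"offset":[[0,0,0],[0,0,-30],[0,0,-40],[0,0,-40],[0,0,-45]],"rot":[[0,0,0],[0,0,0],[0,0,0],[0,0,0],[0,0,0]],"gripper":[0,0,0,0,0]}' 35
python3 -c "
from rel import *; rel(case(.003,-.089,.19))"
```

```text
time_s: 35.7
tcp_pos: [0.6266, -0.2111, 0.0356]
eef_rot: [0.54, 0.842, -0.002, 0.002]
force: [-0.7, 1.4, 8.4]
grip_width: 0.0309
grip_force: 35.8
time_s: 36.2
tcp_pos: [0.6253, -0.2096, 0.1905]
eef_rot: [0.54, 0.842, -0.003, 0.001]
force: [0.6, 0.2, -0.8]
grip_width: 0.0307
grip_force: 35.0
tool mm [350.9 148.4  -1.5] tool-y yaw 24.6 z tilt [-0.001 -0.005 -1.   ] [-0.5   0.73  1.18  1.48 -0.68  1.38  1.15]
```

```bash
python3 -m pendant '{"offset":[[0,0,0],[0,0,0],[0,0,0],[0,0,0],[0,0,0],[0,0,0],[0,0,0],[0,0,0],[0,0,0]],"rot":[[0,0,-7.7],[0,0,-7.7],[0,0,-7.7],[0,0,-7.7],[0,0,-7.6],[0,0,-7.6],[0,0,-7.6],[0,0,-7.6],[0,0,0]],"gripper":[0,0,0,0,0,0,0,0,0]}' 35
python3 -m pendant '{"offset":[[4,42,0],[4,42,0],[4,42,0],[4,42,0],[4,42,0],[4,42,0],[4,42,0],[4,42,0],[4,40,0],[0,0,0]],"rot":[[0,0,0],[0,0,0],[0,0,0],[0,0,0],[0,0,0],[0,0,0],[0,0,0],[0,0,0],[0,0,0],[0,0,0]],"gripper":[0,0,0,0,0,0,0,0,0,0]}' 
python3 -c "
from rel import *; rel(case(.003,-.089,.05))"
```

```text
time_s: 37.1
tcp_pos: [0.6257, -0.21, 0.1895]
eef_rot: [0.035, 0.999, -0.003, 0.0]
force: [-0.5, 0.4, 0.3]
grip_width: 0.0308
grip_force: 35.0
time_s: 38.1
tcp_pos: [0.6162, 0.176, 0.186]
eef_rot: [0.034, 0.999, -0.001, -0.001]
force: [-0.0, 0.6, -0.9]
grip_width: 0.0308
grip_force: 35.0
tool mm [  1.7  -4.4 136. ] tool-y yaw 86.1 z tilt [-0.002 -0.003 -1.   ] [-1.03  0.57  0.96  1.54 -0.47  1.29  1.49]
```

```bash
python3 -m pendant '{"offset":[[2,-4,40],[0,0,40],[0,0,40],[0,0,17],[0,0,0],[0,0,0],[0,0,0],[0,0,0],[0,0,-30],[0,0,-40]],"rot":[[0,0,0],[0,0,0],[0,0,0],[0,0,0],[0,0,0],[0,0,0],[0,0,0],[0,0,0],[0,0,0],[0,0,0]],"gripper":[0,0,0,0,0,0,0.5,0.5,0.5,0.5]}' 35
python3 -m pendant '{"offset":[[0,0,-40],[0,0,-40],[0,0,0]],"rot":[[0,0,0],[0,0,0],[0,0,0]],"gripper":[0.7,0.7,0.7]}'
python3 -c "
from rel import *
shot('top','t12'); cartons('t12'); rel([.536,-.337,.2])"
```

```text
time_s: 39.1
tcp_pos: [0.6138, 0.1637, 0.1195]
eef_rot: [0.037, 0.999, -0.003, -0.002]
force: [1.5, 0.3, 0.2]
grip_width: 0.0425
grip_force: 0.0
time_s: 39.4
tcp_pos: [0.6175, 0.1641, 0.206]
eef_rot: [0.037, 0.999, -0.001, 0.004]
force: [0.5, -0.5, -0.5]
grip_width: 0.0595
grip_force: 0.0
tool mm [  43.5 -505.8    4.1] tool-y yaw 85.8 z tilt [ 0.004 -0.003 -1.   ] [-1.03  0.54  0.98  1.53 -0.46  1.31  1.5 ]
```

```bash
python3 -m pendant '{"offset":[[4,-46,0],[4,-46,0],[4,-46,0],[4,-46,0],[4,-46,0],[4,-46,0],[4,-46,0],[4,-46,0],[4,-46,0],[4,-46,0]],"rot":[[0,0,0],[0,0,0],[0,0,0],[0,0,0],[0,0,0],[0,0,0],[0,0,0],[0,0,0],[0,0,0],[0,0,0]],"gripper":[0.7,0.7,0.7,0.7,0.7,0.7,0.7,0.7,0.7,0.7]}'
python3 -m pendant '{"offset":[[3,-46,0],[0,0,0],[0,0,0],[0,0,0],[0,0,0],[0,0,0],[0,0,0],[0,0,0],[0,0,0],[0,0,0]],"rot":[[0,0,0],[0,0,7.9],[0,0,7.9],[0,0,7.9],[0,0,7.9],[0,0,7.9],[0,0,7.9],[0,0,7.9],[0,0,7.9],[0,0,0]],"gripper":[0.7,0.7,0.7,0.7,0.7,0.7,0.7,0.7,0.7,0.7]}'
python3 -c "
from rel import *; shot('wrist','w13'); cartons('w13'); rel([.536,-.337,.032])"
```

```text
time_s: 40.45
tcp_pos: [0.5408, -0.293, 0.2015]
eef_rot: [0.036, 0.999, -0.002, -0.001]
force: [0.7, 0.3, -0.0]
grip_width: 0.0601
grip_force: 0.0
time_s: 41.45
tcp_pos: [0.535, -0.337, 0.2015]
eef_rot: [0.556, 0.831, -0.003, 0.0]
force: [1.0, -0.4, 0.1]
grip_width: 0.0597
grip_force: 0.0
blob 541 -352 [32. 27.] long yaw 22.6
tool mm [  0.4   1.8 169.6] tool-y yaw 22.8 z tilt [-0.002 -0.005 -1.   ] [-0.33  0.69  1.24  1.55 -0.65  1.37  1.36]
```

```bash
python3 -m pendant '{"offset":[[0,1,35],[0,0,40],[0,0,40],[0,0,38],[0,0,14],[0,0,0],[0,0,0],[0,0,0],[0,0,0],[0,0,0]],"rot":[[0,0,0],[0,0,0],[0,0,0],[0,0,0],[0,0,0],[0,0,0],[0,0,0],[0,0,0],[0,0,0],[0,0,0]],"gripper":[0.7,0.7,0.7,0.7,0.7,0.7,0,0,0,0]}' 35
python3 -m pendant '{"offset":[[0,0,0],[0,0,-30],[0,0,-40],[0,0,-40],[0,0,-45]],"rot":[[0,0,0],[0,0,0],[0,0,0],[0,0,0],[0,0,0]],"gripper":[0,0,0,0,0]}' 35
python3 -m pendant '{"offset":[[0,0,0],[0,0,0],[0,0,0],[0,0,0],[0,0,0],[0,0,0],[0,0,0],[0,0,0],[0,0,0]],"rot":[[0,0,-7.9],[0,0,-7.9],[0,0,-7.9],[0,0,-7.9],[0,0,-7.9],[0,0,-7.9],[0,0,-7.9],[0,0,-7.9],[0,0,0]],"gripper":[0,0,0,0,0,0,0,0,0]}' 35
python3 -c "
from rel import *; rel(case(-.045,-.089,.19))"
```

```text
time_s: 42.5
tcp_pos: [0.5368, -0.3387, 0.0374]
eef_rot: [0.554, 0.832, -0.002, 0.003]
force: [-1.6, 0.6, 7.1]
grip_width: 0.0304
grip_force: 35.1
time_s: 43.0
tcp_pos: [0.5357, -0.3369, 0.1924]
eef_rot: [0.555, 0.832, -0.002, 0.001]
force: [1.1, -0.2, 0.2]
grip_width: 0.0312
grip_force: 35.0
time_s: 43.9
tcp_pos: [0.536, -0.3374, 0.1914]
eef_rot: [0.035, 0.999, -0.003, 0.0]
force: [-0.9, -0.3, -0.4]
grip_width: 0.0307
grip_force: 35.0
tool mm [-41.8 464.9  -1.1] tool-y yaw 85.9 z tilt [ 0.001 -0.006 -1.   ] [-0.22  0.55  0.99  1.56 -0.47  1.29  2.33]
```

```bash
python3 -m pendant '{"offset":[[-4,46,0],[-4,46,0],[-4,46,0],[-4,46,0],[-4,46,0],[-4,46,0],[-4,46,0],[-4,46,0],[-5,46,0],[-5,46,0]],"rot":[[0,0,0],[0,0,0],[0,0,0],[0,0,0],[0,0,0],[0,0,0],[0,0,0],[0,0,0],[0,0,0],[0,0,0]],"gripper":[0,0,0,0,0,0,0,0,0,0]}' 35
python3 -m pendant '{"offset":[[0,4,0],[0,0,0]],"rot":[[0,0,0],[0,0,0]],"gripper":[0,0]}' 
python3 -c "
from rel import *; rel(case(-.045,-.089,.055))"
```

```text
time_s: 44.9
tcp_pos: [0.6116, 0.1207, 0.1884]
eef_rot: [0.039, 0.999, -0.002, -0.0]
force: [1.1, -0.4, 0.5]
grip_width: 0.0305
grip_force: 35.1
time_s: 45.1
tcp_pos: [0.6117, 0.1244, 0.1877]
eef_rot: [0.037, 0.999, -0.003, -0.0]
force: [0.8, -0.9, 0.2]
grip_width: 0.0307
grip_force: 35.1
tool mm [  0.9  -0.3 132.7] tool-y yaw 85.8 z tilt [-0.001 -0.006 -1.   ] [-0.99  0.53  0.97  1.58 -0.44  1.27  1.56]
```

```bash
python3 -m pendant '{"offset":[[1,0,40],[0,0,40],[0,0,35],[0,0,20],[0,0,0],[0,0,0],[0,0,0],[0,0,0],[0,0,-30],[0,0,-40]],"rot":[[0,0,0],[0,0,0],[0,0,0],[0,0,0],[0,0,0],[0,0,0],[0,0,0],[0,0,0],[0,0,0],[0,0,0]],"gripper":[0,0,0,0,0,0,0.45,0.45,0.45,0.45]}' 35
python3 -m pendant '{"offset":[[0,0,-40],[0,-20,-40],[0,-45,0],[0,-45,0],[0,-45,0],[0,-45,0],[0,0,0]],"rot":[[0,0,0],[0,0,0],[0,0,0],[0,0,0],[0,0,0],[0,0,0],[0,0,0]],"gripper":[0.2,0.2,0,0,0,0,0]}'
python3 -c "
from rel import *; shot('side','s14');shot('top','t14')
a=np.load('pics/s14.npz')['image'][60:340,90:480];b=np.load('pics/t14.npz')['image'][130:270,110:390]
b=cv2.resize(b,(780,390));a=cv2.resize(a,(585,420));a=a[:390]
b=b[:,:560]
save('j14',np.hstack([a[:, :500],b]),None,.75)
rel(case(.0,0,.35))"
```

```text
time_s: 46.1
tcp_pos: [0.6095, 0.1222, 0.1224]
eef_rot: [0.037, 0.999, -0.003, -0.002]
force: [1.3, 0.4, 0.1]
grip_width: 0.0385
grip_force: 0.0
time_s: 46.8
tcp_pos: [0.5945, -0.0848, 0.2051]
eef_rot: [0.042, 0.999, -0.004, 0.0]
force: [0.1, -0.2, 0.3]
grip_width: -0.0001
grip_force: 0.0
tool mm [  89.9  245.7 -146.9] tool-y yaw 85.6 z tilt [-0.    -0.005 -1.   ] [-0.72  0.46  1.03  1.63 -0.41  1.28  1.87]
```

View pics/j14.png

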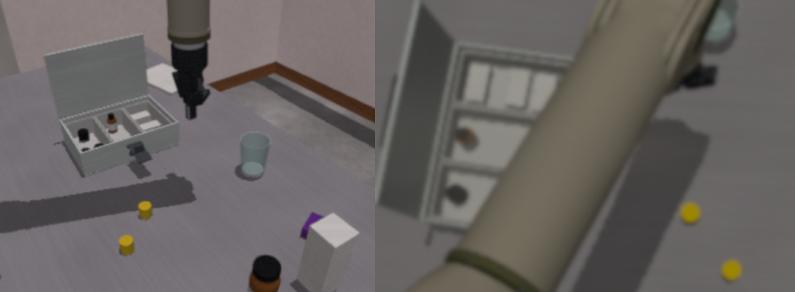

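The carton tray now shows its sample plus both cartons, at (478,82), (512,87) and (545,92). The bench holds only decoys and bystanders, and the lid is still up. Next I go over and behind the lid to close it.

```bash
python3 -m pendant '{"offset":[[0,0,-49],[0,0,-49],[0,0,-49],[0,0,-49],[9,45,0],[9,45,0],[9,45,0],[9,45,0],[9,45,0],[9,45,0]],"rot":[[0,0,0],[0,0,0],[0,0,0],[0,0,0],[0,0,0],[0,0,0],[0,0,0],[0,0,0],[0,0,0],[0,0,0]],"gripper":[0,0,0,0,0,0,0,0,0,0]}'
python3 -m pendant '{"offset":[[9,45,0],[9,45,0],[9,45,0],[9,45,0],[0,0,0]],"rot":[[0,0,0],[0,0,0],[0,0,0],[0,0,0],[0,0,0]],"gripper":[0,0,0,0,0]}'
python3 - <<'E'
from rel import *
rel(case(.2,0,.26))
r=165;N=16
th=np.linspace(1.57,0,N+1)
P=np.array([[95-r*np.cos(t)+23*np.sin(t),75.5+r*np.sin(t)+8*np.cos(t)+19] for t in th])
Q=np.round(P);print("start",Q[0],"end",Q[-1]);print([[0,int(a),int(-b)] for a,b in np.diff(Q,axis=0)])
E
```

```text
time_s: 47.9
tcp_pos: [0.561, 0.2013, 0.3986]
eef_rot: [0.035, 0.999, -0.002, -0.001]
force: [0.6, 0.0, 0.6]
grip_width: 0.0003
grip_force: 0.0
time_s: 48.4
tcp_pos: [0.5353, 0.3896, 0.3952]
eef_rot: [0.03, 1.0, -0.003, -0.002]
force: [0.2, 0.2, -0.3]
grip_width: 0.0
grip_force: 0.0
tool mm [ -5.1 -14.6 135.3] tool-y yaw 86.6 z tilt [-0.004 -0.005 -1.   ] [-1.27  0.53  0.97  1.11 -0.43  1.71  1.08]
start [118. 260.] end [-70. 102.]
[[0, -16, 1], [0, -17, 1], [0, -16, 3], [0, -16, 5], [0, -16, 6], [0, -15, 8], [0, -14, 9], [0, -13, 10], [0, -13, 12], [0, -11, 12], [0, -11, 14], [0, -9, 14], [0, -7, 15], [0, -6, 15], [0, -5, 16], [0, -3, 17]]
```

```bash
python3 -m pendant '{"offset":[[-5,0,45],[0,0,45],[0,0,45],[0,-24,0],[0,-24,0],[0,-24,0],[0,-24,0],[0,0,0]],"rot":[[0,0,0],[0,0,0],[0,0,0],[0,0,0],[0,0,0],[0,0,0],[0,0,0],[0,0,0]],"gripper":[0,0,0,0,0,0,0,0]}'
python3 -c "from rel import *; rel(case(.118,0,.26))"
python3 -m pendant '{"offset":[[0,-16,1],[0,-17,1],[0,-16,3],[0,-16,5],[0,-16,6],[0,-15,8],[0,-14,9],[0,-13,10],[0,0,0]],"rot":[[0,0,0],[0,0,0],[0,0,0],[0,0,0],[0,0,0],[0,0,0],[0,0,0],[0,0,0],[0,0,0]],"gripper":[0,0,0,0,0,0,0,0,0]}'
python3 -c "from rel import *; rel(case(-.005,0,.217))"
```

```text
time_s: 49.2
tcp_pos: [0.537, 0.2813, 0.2635]
eef_rot: [0.038, 0.999, -0.002, -0.001]
force: [0.1, -0.7, 0.8]
grip_width: -0.0001
grip_force: 0.0
tool mm [ 4.6 10.6  3.5] tool-y yaw 85.7 z tilt [-0.001 -0.004 -1.   ] [-1.32  0.42  1.02  1.53 -0.36  1.39  1.22]
time_s: 50.1
tcp_pos: [0.5275, 0.1572, 0.2191]
eef_rot: [0.038, 0.999, -0.003, -0.002]
force: [0.1, 0.4, 0.2]
grip_width: -0.0004
grip_force: 0.0
tool mm [ 3.8 12.   2. ] tool-y yaw 85.6 z tilt [-0.003 -0.007 -1.   ] [-1.27  0.31  1.08  1.74 -0.28  1.27  1.37]
```

```bash
python3 -m pendant '{"offset":[[0,-8,12],[0,-9,12],[0,-9,14],[0,-7,14],[0,-6,15],[0,-4,15]],"rot":[[0,0,0],[0,0,0],[0,0,0],[0,0,0],[0,0,0],[0,0,0]],"gripper":[0,0,0,0,0,0]}'
python3 -m pendant '{"offset":[[0,-2,14],[0,0,8],[0,0,4]],"rot":[[0,0,0],[0,0,0],[0,0,0]],"gripper":[0,0,0]}'
python3 -c "from rel import *; rel(case(-.07,0,.102))"
```

```text
time_s: 50.7
tcp_pos: [0.5247, 0.1159, 0.1372]
eef_rot: [0.037, 0.999, -0.003, -0.001]
force: [-0.1, 0.0, 1.4]
grip_width: -0.0
grip_force: 0.5
time_s: 51.0
tcp_pos: [0.5244, 0.1147, 0.1117]
eef_rot: [0.036, 0.999, -0.003, -0.001]
force: [-1.0, 0.4, 1.8]
grip_width: 0.0003
grip_force: 0.4
tool mm [  3.5 -10.2   9.7] tool-y yaw 85.8 z tilt [-0.003 -0.006 -1.   ] [-1.13  0.41  1.    1.89 -0.39  1.06  1.53]
```

```bash
for i in 1 ; do python3 -m pendant '{"offset":[[0,0,3],[0,0,3],[0,0,0]],"rot":[[0,0,0],[0,0,0],[0,0,0]],"gripper":[0,0,0]}'; python3 -m pendant '{"offset":[[0,0,3],[0,0,0]],"rot":[[0,0,0],[0,0,0]],"gripper":[0,0]}'; done
```

```text
time_s: 51.3
tcp_pos: [0.5248, 0.1148, 0.1067]
eef_rot: [0.036, 0.999, -0.003, -0.001]
force: [-0.2, 0.5, 0.2]
grip_width: 0.0002
grip_force: 0.0
time_s: 51.5
tcp_pos: [0.5247, 0.1147, 0.1036]
eef_rot: [0.036, 0.999, -0.003, -0.001]
force: [0.8, -0.2, 0.1]
grip_width: 0.0002
grip_force: 0.0
```

```bash
python3 -m pendant '{"offset":[[0,0,2],[0,0,2],[0,0,0]],"rot":[[0,0,0],[0,0,0],[0,0,0]],"gripper":[0,0,0]}'; python3 -m pendant '{"offset":[[0,0,2],[0,0,1],[0,0,0]],"rot":[[0,0,0],[0,0,0],[0,0,0]],"gripper":[0,0,0]}'
```

```text
time_s: 51.8
tcp_pos: [0.5251, 0.1147, 0.1021]
eef_rot: [0.037, 0.999, -0.002, -0.001]
force: [-15.1, -1.5, 36.5]
grip_width: -0.0
grip_force: 18.6
time_s: 52.1
tcp_pos: [0.5254, 0.1147, 0.1016]
eef_rot: [0.037, 0.999, -0.0, -0.001]
force: [-31.1, -3.6, 74.4]
grip_width: -0.0001
grip_force: 37.5
```

The lid is at a hard stop, pressed shut with the tip at its closed height. I back off and check it numerically against the first top picture.

```bash
python3 -m pendant '{"offset":[[0,0,-10],[0,0,-30],[0,0,-45],[0,0,-45],[0,0,-45],[0,0,-45],[0,45,0],[0,45,0],[0,45,0],[0,45,0]],"rot":[[0,0,0],[0,0,0],[0,0,0],[0,0,0],[0,0,0],[0,0,0],[0,0,0],[0,0,0],[0,0,0],[0,0,0]],"gripper":[0,0,0,0,0,0,0,0,0,0]}'
python3 -m pendant '{"offset":[[30,40,0],[30,40,0],[30,40,0],[30,40,0],[30,40,0],[30,40,0],[0,0,0],[0,0,0]],"rot":[[0,0,0],[0,0,0],[0,0,0],[0,0,0],[0,0,0],[0,0,0],[0,0,0],[0,0,0]],"gripper":[0,0,0,0,0,0,0,0]}'
python3 - <<'E'
from rel import *
s=ctrl.observe();print(s["tcp_pos"].round(3),s["force"].round(1))
shot("top","t15");shot("side","s15")
for n in("top","side"):
    a=np.load(f"pics/{n}0.npz")["image"].astype(int);b=np.load(f"pics/{n[0]}15.npz")["image"].astype(int)
    # front edge of lid incl. sample points just inside / outside the shut edge
    for x,z in((-.09,.0835),(-.085,.0835),(-.075,.0835),(0.05,.0835)):
        pts=np.array([case(x,y,z) for y in(-.13,-.09,-.06,.06,.09,.13)])
        uv=proj(n+"0",pts).round().astype(int)
        print(n,x,[(int(a[v,u].mean()),int(b[v,u].mean())) for u,v in uv])
    # horizontal profile across the front edge at y=-.09 and .09
    for y in(-.09,.09):
        uv=[proj(n+"0",case(x,y,.0835))[0] for x in np.arange(-.115,-.07,.004)]
        print([int(cv2.getRectSubPix(a.mean(2).astype(np.float32),(1,1),tuple(map(float,p)))[0,0]) for p in uv],[int(cv2.getRectSubPix(b.mean(2).astype(np.float32),(1,1),tuple(map(float,p)))[0,0]) for p in uv])
    d=np.abs(a-b).max(2)>25
    # white carton / dark item change on bench outside: count changed regions
    n_,l,st,c=cv2.connectedComponentsWithStats(d.astype(np.uint8))
    print(n,[(st[i][:5].tolist()) for i in range(1,n_) if st[i][4]>25])
E
```

```text
time_s: 53.1
tcp_pos: [0.5379, 0.2973, 0.3156]
eef_rot: [0.036, 0.999, -0.002, -0.001]
force: [-0.3, -0.0, 1.1]
grip_width: -0.0001
grip_force: 0.0
time_s: 53.9
tcp_pos: [0.3749, 0.5488, 0.3139]
eef_rot: [0.035, 0.999, -0.003, -0.001]
force: [0.5, -1.1, 0.7]
grip_width: 0.0004
grip_force: 0.0
[0.375 0.549 0.314] [ 0.5 -1.1  0.7]
top -0.09 [(129, 129), (128, 128), (124, 125), (128, 129), (131, 130), (128, 128)]
top -0.085 [(131, 132), (133, 132), (134, 134), (133, 134), (133, 133), (132, 133)]
top -0.075 [(133, 133), (133, 133), (133, 133), (132, 132), (131, 132), (133, 133)]
top 0.05 [(134, 134), (133, 134), (134, 134), (131, 131), (132, 132), (132, 132)]
[95, 90, 75, 63, 67, 93, 120, 131, 133, 133, 132, 132] [95, 90, 76, 63, 66, 94, 121, 131, 133, 133, 133, 132]
[95, 91, 77, 62, 65, 92, 121, 132, 133, 132, 132, 132] [95, 91, 78, 63, 66, 93, 121, 132, 133, 132, 132, 132]
top [[283, 171, 19, 13, 160], [320, 176, 10, 12, 85], [194, 195, 5, 8, 31], [206, 198, 19, 16, 226], [320, 200, 20, 14, 172], [0, 213, 17, 16, 184], [278, 226, 10, 12, 87], [318, 234, 11, 10, 84], [39, 241, 86, 97, 2
[... 621 characters left out ...]
0, 151), (152, 152), (94, 95), (152, 151), (152, 151), (153, 154)]
[96, 99, 104, 99, 101, 123, 145, 148, 150, 148, 148, 149] [96, 98, 103, 99, 99, 122, 144, 148, 149, 150, 149, 149]
[93, 97, 108, 112, 106, 123, 146, 148, 148, 147, 146, 147] [94, 97, 108, 110, 106, 123, 143, 147, 147, 147, 149, 148]
side [[0, 0, 19, 40, 460], [62, 0, 38, 78, 1464], [0, 26, 5, 9, 30], [0, 36, 7, 6, 34], [0, 40, 22, 13, 171], [0, 49, 34, 59, 1094], [0, 152, 115, 76, 3444], [201, 166, 14, 23, 257], [205, 188, 20, 31, 310], [35, 228, 5, 10, 26], [285, 228, 26, 14, 197], [319, 249, 13, 14, 143], [229, 253, 13, 18, 200], [318, 265, 12, 8, 50], [287, 272, 30, 20, 296], [254, 291, 15, 20, 249], [29, 307, 20, 13, 63]]
```

```bash
python3 -c "from plant import ctrl; print(ctrl.sign_off())"
```

```text
the job is handed in; nothing more can be done
None
```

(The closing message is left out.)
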